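# Load the burn-in rack and sort out the faulty modules

### The arm

A 6-joint arm with a two-finger parallel gripper is mounted at the origin on the work surface. World frame = base frame: x ahead of the robot, y to its left, z up, the work surface at z = 0. Lengths are in m, angles in rad, forces in N, time in s.
With the tool pointing down it reaches from about 0.275 to 0.975 m from the base axis. Payload 8.4 kg.
Tool frame: the origin (TCP) lies at the very end of the fingers, on their centre line; the grasp point (between the pads) lies 19 mm behind it; z points along the fingers, y is the direction in which the jaws open and shut (so a half turn about z gives the same grasp; the last joint's range is limited). The gripper opens to 92 mm and grips with 3 to 60 N. Pads are 20 mm wide; open, the fingers measure 128 mm over their backs; the gripper's body (75 mm by 189 mm) begins 69 mm behind the grasp point.
Start: joints at [1.191, 0.353, 1.633, -0, 1.155, -0.002], TCP at [0.231, 0.581, 0.215] pointing down, gripper open.
Joint ranges: [-2.63, 2.63], [-0.92, 2.1], [0.06, 2.66], [-1.3, 4.44], [0, 2.69], [-3.02, 3.02]. Speed limits (rad/s): [2.22, 2.22, 2.79, 3.14, 3.14, 3.14].

### API

Orientations are given as a rotation vector (axis times angle).
In Python, from rig import * gives the robot as it stands.
- The arm moves only by the shell command python3 -m jog 'ROWS'. ROWS is text: rows parted by semicolons, each of 7 numbers parted by spaces: the shift along the tool's x, y, z in mm, then the turn, a rotation vector about the tool's x, y, z in rad, then the opening, from 0 (shut) to 1 (fully open). A call has 1 to 8 rows; each row shifts and turns the commanded pose from where the row before left it, along the tool's axes as they then stand; what a row does not reach is not made up. A row lasts 1/10 s, in which the tool goes at most 50 mm and 8.59 degrees, less where a joint would pass 70% of its speed; a pose out of reach is approached as far as the arm can. A call is refused whole if a number of a shift passes 50 or a number of a turn 0.15, either way. A call with a gripper value outside its range is refused whole. The fingers move at their own pace and stop on an object; the grip force is fixed at half the most. Time passes only in rows, so rows that do not move let the fingers close. It gives the time, the measured TCP pose, the force and the opening at its end, in the units of the state.
- state(): the state, without advancing time (a new reading comes with each control period).
- read_camera(name): name is "scene" or "top"; returns the picture (420x560x3 uint8, red, green, blue); there is no depth.
- calibration(name): a dict with "intrinsics" (3x3 intrinsics, pixels), "dist_coeffs" ([k1, k2, p1, p2, k3] as OpenCV has them; the pictures are not rectified), "R" (3x3) and "t" (3): a world point X has camera coordinates R X + t. Camera axes: x right, y down, z forward; pixel columns grow to the right and rows downward; lengths in m; the calibration is good to about 2 mm. A picture is of the moment at which its call begins. calibration takes no time and is no camera call.
- sign_off(): hands the job in, once; it reports no verdict.
Trained networks look in the newest picture that a camera, given by its name, has taken for a name from the list of things; names that differ only in an ending like _2 or _b are one class to them, and where a whole thing is asked for, a point or a joint stands for the part that bears it (a point fixed in the world has none). Each returns a list of dicts, best first, with "conf" (0 to 1); they miss things now and then, are a little off and sometimes report something else, mostly with a low value. They report only what shows in the picture. A call takes as long as a camera call. They do not tell look-alikes from the thing itself.
- recognise(camera, query): "bbox" ([centre column, centre row, width, height] as shares, 0 to 1, of the picture: columns of its width, rows of its height, round what is visible of it).
- place_of(camera, query): "xy" ([column, row] as shares, 0 to 1, of the picture: columns of its width, rows of its height: a listed point, or the origin of a listed thing).
The state is a dict: "time": time; "qpos": joint angles; "joint_velocities": joint speeds; "tau": joint torques, N m; "tcp_pos": TCP position; "ee_rot": TCP orientation; "contact_force": force on the tool from outside, world axes, zero at the start; "moment": the same for the moment, N m; "opening": finger opening in m.
Only numpy, scipy, OpenCV 4.12 (cv2) and the standard library are available. Lean on these libraries where they do the work, as an engineer would, in place of code of your own. Each camera call takes 0.05 s, during which the arm holds its last target.

### The job

Switch the burn-in rack off with its toggle lever (all the way towards the robot), then lay every blue-capped module, cap up, squarely across both copper rails and centred on them, and only when all of them lie there switch the rack fully on again (lever all the way away from the robot). Faulty modules go into the bin of their cap's colour at any time: red caps in the red bin, yellow caps in the yellow bin. Leave the other things on the bench where they are.

Things in the scene. Friction and masses are not known exactly. Their poses are not given: they have to be found in the camera images.
- blue1: power module: aluminium and green base plate 64 x 40 x 12 mm (long along its x) with a blue cap block 30 x 24 x 24 mm (x, y, z) on its middle, 36 mm tall in all, about 120 g. Origin: centre of the underside; z up through the cap. Starts flat on the table. May be absent.
- blue2: power module: aluminium and green base plate 64 x 40 x 12 mm (long along its x) with a blue cap block 30 x 24 x 24 mm (x, y, z) on its middle, 36 mm tall in all, about 120 g. Origin: centre of the underside; z up through the cap. Starts flat on the table. May be absent.
- blue3: power module: aluminium and green base plate 64 x 40 x 12 mm (long along its x) with a blue cap block 30 x 24 x 24 mm (x, y, z) on its middle, 36 mm tall in all, about 120 g. Origin: centre of the underside; z up through the cap. Starts flat on the table. May be absent.
- blue4: power module: aluminium and green base plate 64 x 40 x 12 mm (long along its x) with a blue cap block 30 x 24 x 24 mm (x, y, z) on its middle, 36 mm tall in all, about 120 g. Origin: centre of the underside; z up through the cap. Starts flat on the table. May be absent.
- red1: power module: aluminium and green base plate 64 x 40 x 12 mm (long along its x) with a red cap block 30 x 24 x 24 mm (x, y, z) on its middle, 36 mm tall in all, about 120 g. Origin: centre of the underside; z up through the cap. Starts flat on the table. May be absent.
- red2: power module: aluminium and green base plate 64 x 40 x 12 mm (long along its x) with a red cap block 30 x 24 x 24 mm (x, y, z) on its middle, 36 mm tall in all, about 120 g. Origin: centre of the underside; z up through the cap. Starts flat on the table. May be absent.
- yellow1: power module: aluminium and green base plate 64 x 40 x 12 mm (long along its x) with a yellow cap block 30 x 24 x 24 mm (x, y, z) on its middle, 36 mm tall in all, about 120 g. Origin: centre of the underside; z up through the cap. Starts flat on the table. May be absent.
- yellow2: power module: aluminium and green base plate 64 x 40 x 12 mm (long along its x) with a yellow cap block 30 x 24 x 24 mm (x, y, z) on its middle, 36 mm tall in all, about 120 g. Origin: centre of the underside; z up through the cap. Starts flat on the table. May be absent.
- rack: burn-in rack, fixed: two parallel copper rails, each 8 mm wide and 320 mm long, along the rack's y, their middles at x = -18 and +18 mm, their tops 50 mm above the table; black base plate 76 x 320 x 10 mm, white end blocks under the rails. Origin: centre of the underside on the table.
- red_bin: red open bin, fixed, outside 180 x 140 x 50 mm (x, y, z), walls and floor 4 mm thick. Origin: centre of the underside. The two bins stand left and right and may be swapped.
- yellow_bin: yellow open bin, fixed, outside 180 x 140 x 50 mm (x, y, z), walls and floor 4 mm thick. Origin: centre of the underside. The two bins stand left and right and may be swapped.
- isolator_base: grey block 70 x 50 x 25 mm of the rack's toggle switch, fixed. Origin: centre of the underside. The lever swings about the block's y axis, 22 mm above the table over the origin, towards the block's +x to switch on.
- isolator (a joint): toggle lever angle in rad: 0 = off, leaning 0.5 rad from upright to the block's -x (towards the robot); 1.0 = on, leaning 0.5 rad to its +x (away from the robot); end stops at both. It stays where it is left; about 1 N at the ball moves it.
- isolator_tip (a point): centre of the white ball, 26 mm across, at the end of the toggle lever, 65 mm from the pivot (about 79 mm above the table at either end, 87 mm when upright).
- spool: solder spool, steel, 48 mm wide, 46 mm tall; bystander.
- screwdriver: screwdriver lying on the table; bystander.
- tape: grey tape roll, 64 mm wide, 18 mm tall; bystander.
- bottle: small clear bottle, 40 mm wide, 85 mm tall; bystander.
- meter: orange hand multimeter, 150 x 75 x 30 mm, lying flat; bystander.
- spare_board: green circuit board 100 x 70 mm with parts on it, lying flat; bystander.
Mind the look-alikes: they are no part of the job. What is shaped like the blue1 but pink or purple is not meant.

How it is judged:
On the way, in this order (a step that is already met when the one before it is completed fails the run):
1. the rack is switched off (value of joint isolator below 0.15 rad), for 0.2 s.
2. all blue-capped modules lie across both rails while the rack is off (value of joint isolator below 0.2 rad and x of blue1 in the frame of rack between -0.009 and 0.009 m and y of blue1 in the frame of rack between -0.15 and 0.15 m and z of blue1 in the frame of rack between 0.047 and 0.053 m and angle between the x axis of each of blue1, blue2, blue3, blue4 and the x axis of rack, either way round below 0.2 rad and angle between each of blue1, blue2, blue3, blue4's own z axis and vertical below 0.1 rad and contact force between each of blue1, blue2, blue3, blue4 and rack above 0.2 N and linear speed of each of blue1, blue2, blue3, blue4 below 0.03 m/s and x of blue2 in the frame of rack between -0.009 and 0.009 m and y of blue2 in the frame of rack between -0.15 and 0.15 m and z of blue2 in the frame of rack between 0.047 and 0.053 m and x of blue3 in the frame of rack between -0.009 and 0.009 m and y of blue3 in the frame of rack between -0.15 and 0.15 m and z of blue3 in the frame of rack between 0.047 and 0.053 m and x of blue4 in the frame of rack between -0.009 and 0.009 m and y of blue4 in the frame of rack between -0.15 and 0.15 m and z of blue4 in the frame of rack between 0.047 and 0.053 m), for 0.2 s.
3. the rack is switched on again (value of joint isolator above 0.85 rad), for 0.2 s.
At the end, for the whole second after the job is handed in: Blue-capped modules lie at rest, cap up, across both rails: within 9 mm of the midline, 150 mm of the rack's middle, 0.2 rad of square. Red- and yellow-capped ones rest in the bin of their colour. Lever on (above 0.85 rad) (value of joint isolator above 0.85 rad and x of blue1 in the frame of rack between -0.009 and 0.009 m and y of blue1 in the frame of rack between -0.15 and 0.15 m and z of blue1 in the frame of rack between 0.047 and 0.053 m and angle between the x axis of each of blue1, blue2, blue3, blue4 and the x axis of rack, either way round below 0.2 rad and angle between each of blue1, blue2, blue3, blue4's own z axis and vertical below 0.1 rad and contact force between each of blue1, blue2, blue3, blue4 and rack above 0.2 N and linear speed of each of blue1, blue2, blue3, blue4, red1, red2, yellow1, yellow2 below 0.03 m/s and x of blue2 in the frame of rack between -0.009 and 0.009 m and y of blue2 in the frame of rack between -0.15 and 0.15 m and z of blue2 in the frame of rack between 0.047 and 0.053 m and x of blue3 in the frame of rack between -0.009 and 0.009 m and y of blue3 in the frame of rack between -0.15 and 0.15 m and z of blue3 in the frame of rack between 0.047 and 0.053 m and x of blue4 in the frame of rack between -0.009 and 0.009 m and y of blue4 in the frame of rack between -0.15 and 0.15 m and z of blue4 in the frame of rack between 0.047 and 0.053 m and x of red1 in the frame of red_bin between -0.084 and 0.084 m and y of red1 in the frame of red_bin between -0.064 and 0.064 m and z of red1 in the frame of red_bin between 0 and 0.055 m and x of red2 in the frame of red_bin between -0.084 and 0.084 m and y of red2 in the frame of red_bin between -0.064 and 0.064 m and z of red2 in the frame of red_bin between 0 and 0.055 m and x of yellow1 in the frame of yellow_bin between -0.084 and 0.084 m and y of yellow1 in the frame of yellow_bin between -0.064 and 0.064 m and z of yellow1 in the frame of yellow_bin between 0 and 0.055 m and x of yellow2 in the frame of yellow_bin between -0.084 and 0.084 m and y of yellow2 in the frame of yellow_bin between -0.064 and 0.064 m and z of yellow2 in the frame of yellow_bin between 0 and 0.055 m); the robot touches nothing.
It fails at once if a bystander was moved more than 6 cm (distance of any of spool, screwdriver, tape, bottle, meter, spare_board from where it was at the start of the episode above 0.06 m).
Of blue1, blue2, blue3, blue4 only 3 to 4 are there at a start; the rules pass over those that are not, and their reading is None.
Of red1, red2, yellow1, yellow2 only 2 to 4 are there at a start; the rules pass over those that are not, and their reading is None.
At some moment in a run one of red1, red2, yellow1, yellow2 may be knocked a few centimetres aside while the robot is not near it.
Once in a run the grip may slacken for a moment while it holds something.
It also fails if it takes over 210 s, if anything falls off the work surface, if the arm or the gripper's body presses on something with over 40 N, if the wrist force passes 120 N, or if a joint passes its speed limit or range.

## Working session

There is one attempt and no reset: what is moved stays moved. The work goes in short steps, Python scripts to look and compute and a shell command to move; the robot and the scene stay as the last step left them, time stands still between calls to the robot, and variables do not carry over. Pictures are saved under pics/ and viewed, and the job is handed in when it is done.

```bash
ls; mkdir -p pics
python3 - <<'E'
from rig import *
import cv2
for n in("scene","top"):
    im=read_camera(n); cv2.imwrite(f"pics/{n}0.png",im[:,:,::-1])
    c=calibration(n); print(n,c)
s=state(); print(s)
E
```

```text
pics
scene {'intrinsics': array([[508.57384676,   0.        , 276.35891735],
       [  0.        , 508.57384676, 207.69222056],
       [  0.        ,   0.        ,   1.        ]]), 'dist_coeffs': array([-0.01434835,  0.        ,  0.        ,  0.        ,  0.        ]), 'R': array([[ 0.82976005,  0.55809013,  0.00580271],
       [ 0.3515131 , -0.5144922 , -0.78213574],
       [-0.43351679,  0.65102472, -0.62308106]]), 't': array([-0.45768788, -0.13271398,  1.44913861])}
top {'intrinsics': array([[427.64568695,   0.        , 286.16759939],
       [  0.        , 427.64568695, 204.78521881],
       [  0.        ,   0.        ,   1.        ]]), 'dist_coeffs': array([-0.08671216,  0.        ,  0.        ,  0.        ,  0.        ]), 'R': array([[-0.12963748, -0.99156056, -0.00133555],
       [-0.96710325,  0.12673699, -0.22056527],
       [ 0.21887309, -0.02730191, -0.9753713 ]]), 't': array([0.05037984, 0.53717615, 1.16860171])}
{'time': 0.1, 'qpos': array([ 1.19060637e+00,  3.53576937e-01,  1.63400795e+00,  3.52179743e-05,
        1.15520989e+00, -2.39479466e-03]), 'joint_velocities': array([-0.00132948, -0.00085601, -0.00236299,  0.00141142,  0.00100353,
        0.00010915]), 'tau': array([ 1.18791759e-03, -5.94905591e+01, -3.34930730e+01,  6.99251401e-02,
        1.84593553e-02, -1.27524206e-05]), 'tcp_pos': array([0.23037541, 0.58054071, 0.21396216]), 'ee_rot': array([-5.89889335e-01, -3.08544922e+00,  1.84407264e-03]), 'contact_force': array([-0.19558951, -0.07211368,  0.65531337]), 'moment': array([ 0.03724947, -0.0094613 , -0.00329464]), 'opening': 0.09222725837827658}
```

View pics/scene0.png

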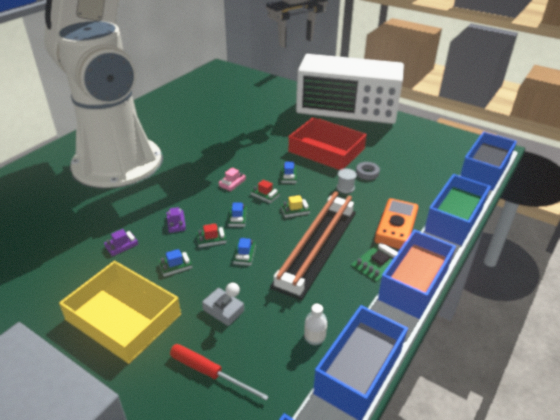

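View pics/top0.png

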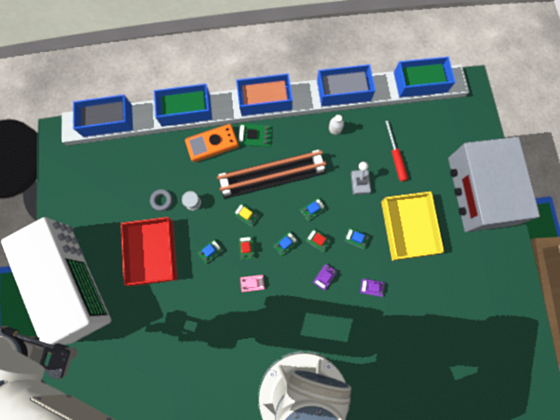

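```bash
cat > h.py <<'E'
from rig import *
import cv2, numpy as np
def ray(n,uv):
    c=calibration(n); p=cv2.undistortPoints(np.array([[uv]],float),c["intrinsics"],c["dist_coeffs"])[0,0]
    R=c["R"];o=-R.T@c["t"]; return o,R.T@np.array([p[0],p[1],1])
def pix2(n,uv,z):
    o,d=ray(n,uv); return o+d*(z-o[2])/d[2]
def proj(n,X):
    c=calibration(n); r,_=cv2.Rodrigues(c["R"])
    return cv2.projectPoints(np.array(X,float).reshape(-1,1,3),r,c["t"],c["intrinsics"],c["dist_coeffs"])[0][:,0]
def tri(a,b):
    A=np.zeros((3,3));v=np.zeros(3)
    for n,uv in(("top",a),("scene",b)):
        o,d=ray(n,uv);d/=np.linalg.norm(d);P=np.eye(3)-np.outer(d,d);A+=P;v+=P@o
    return np.linalg.solve(A,v)
def shot(n,name):
    im=read_camera(n); cv2.imwrite(f"pics/{name}.png",im[:,:,::-1]); return im
def crop(im,x0,y0,x1,y1,k,name):
    cv2.imwrite(f"pics/{name}.png",cv2.resize(im[y0:y1,x0:x1,::-1],None,fx=k,fy=k,interpolation=cv2.INTER_CUBIC))
E
python3 - <<'E'
from h import *
im=cv2.imread("pics/top0.png")[:,:,::-1]; crop(im,190,140,390,300,4,"tcrop")
im=cv2.imread("pics/scene0.png")[:,:,::-1]; crop(im,95,155,325,285,3.4,"scrop")
for q in ["blue1","red1","yellow1","rack","red_bin","yellow_bin","isolator_base","isolator_tip"]:
    for n in("top","scene"):
        r=place_of(n,q)
        z={"isolator_tip":.079}.get(q,0)
        for d in r:
            if d["conf"]>.3:
                uv=np.array(d["xy"])*[560,420]; print(q,n,round(d["conf"],2),uv.round(),pix2(n,uv,z)[:2].round(4))
E
```

```text
blue1 top 0.9 [370. 287.] [ 0.2782 -0.2326]
blue1 top 0.87 [355. 239.] [ 0.4229 -0.2119]
blue1 top 0.65 [209. 255.] [0.4319 0.2225]
blue1 top 0.64 [324. 279.] [ 0.3194 -0.1021]
blue1 top 0.58 [285. 244.] [ 0.4356 -0.0038]
blue1 top 0.56 [310. 209.] [ 0.5315 -0.092 ]
blue1 top 0.56 [253. 282.] [0.3378 0.1039]
blue1 scene 0.97 [244. 254.] [ 0.5308 -0.1011]
blue1 scene 0.79 [238. 211.] [0.4257 0.0149]
blue1 scene 0.67 [178. 270.] [ 0.4428 -0.2222]
blue1 scene 0.59 [230. 182.] [0.3321 0.101 ]
blue1 scene 0.58 [176. 224.] [ 0.3307 -0.1103]
red1 top 0.51 [315. 241.] [ 0.4331 -0.0916]
red1 top 0.5 [245. 248.] [0.4391 0.1149]
red1 top 0.45 [361. 184.] [ 0.5883 -0.2564]
red1 top 0.43 [253. 136.] [0.7866 0.0518]
red1 scene 0.94 [266. 193.] [0.4394 0.1162]
yellow1 top 0.72 [249. 213.] [0.5422 0.0935]
yellow1 scene 0.73 [291. 209.] [0.531  0.0964]
yellow1 scene 0.61 [287. 174.] [0.4389 0.2215]
rack top 0.67 [272. 172.] [0.6604 0.0089]
rack top 0.43 [410. 228.] [ 0.4331 -0.3813]
rack top 0.39 [335. 127.] [ 0.783  -0.2078]
rack scene 0.96 [313. 250.] [ 6.521e-01 -6.000e-04]
red_bin top 0.79 [149. 252.] [0.4629 0.4017]
red_bin top 0.45 [246. 248.] [0.4387 0.1138]
red_bin scene 0.75 [325. 153.] [0.4696 0.377 ]
yellow_bin top 0.91 [412. 224.] [ 0.4433 -0.3885]
yellow_bin scene 0.97 [121. 318.] [ 0.4396 -0.3852]
isolator_base top 0.71 [208. 253.] [0.4377 0.2258]
isolator_base top 0.61 [312. 207.] [ 0.537  -0.0979]
isolator_base top 0.56 [357. 181.] [ 0.5996 -0.2476]
isolator_base scene 0.73 [222. 312.] [ 0.5938 -0.2598]
isolator_tip top 0.47 [366. 161.] [ 0.6336 -0.2649]
isolator_tip scene 0.76 [232. 292.] [ 0.6244 -0.2607]
isolator_tip scene 0.65 [293. 209.] [0.585  0.0168]
isolator_tip scene 0.37 [213. 240.] [ 0.5029 -0.1663]
```

View pics/tcrop.png

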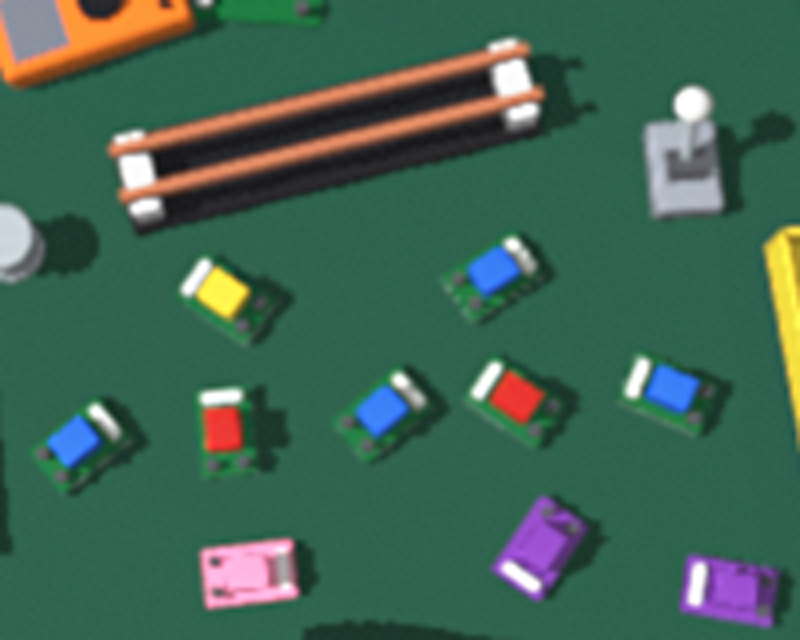

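View pics/scrop.png

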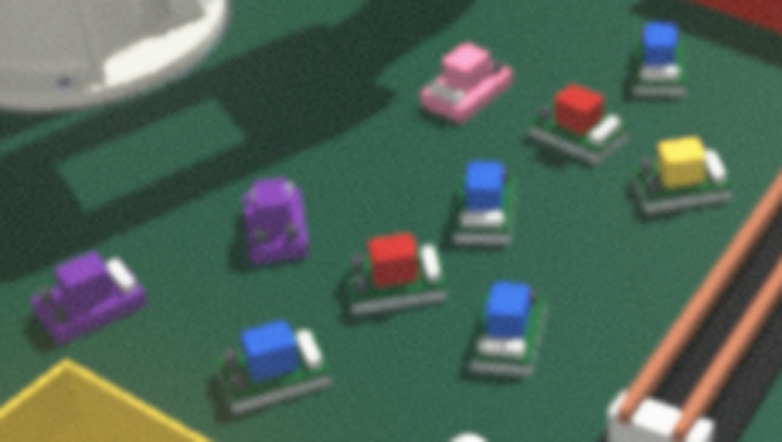

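```bash
cat > fit.py <<'E'
from h import *
from scipy.optimize import minimize
RNG={"blue":((100,130),120),"red":((172,8),150),"yellow":((22,32),150)}
def mask(im,col):
    h=cv2.cvtColor(im,cv2.COLOR_RGB2HSV); (a,b),s=RNG[col]
    H=h[...,0].astype(int); m=((H>=a)&(H<=b)) if a<=b else ((H>=a)|(H<=b))
    return (m&(h[...,1]>s)&(h[...,2]>90)).astype(np.uint8)
def blobs(im,col,lo=25,hi=400):
    n,l,st,c=cv2.connectedComponentsWithStats(mask(im,col))
    return [(c[i],(l==i)) for i in range(1,n) if lo<st[i,4]<hi]
def box(cx,cy,z0,z1,yaw,lx,ly,ox=0):
    c,s=np.cos(yaw),np.sin(yaw)
    return [[cx+c*(ox+a)-s*b,cy+s*(ox+a)+c*b,z] for a in(-lx/2,lx/2) for b in(-ly/2,ly/2) for z in(z0,z1)]
def hullmask(n,P,k,off,sh):
    p=(proj(n,P)-off+.5)*k-.5
    m=np.zeros(sh,np.uint8); cv2.fillConvexPoly(m,cv2.convexHull(np.round(p*16).astype(np.int32)),1,shift=4); return m
def fitcap(ims,bl,x0,zb=0,K=6):
    # bl: {cam:bool mask}; returns x,y,yaw
    obs={}
    for n,b in bl.items():
        ys,xs=np.where(b); o=np.array([xs.min()-8,ys.min()-8]); e=np.array([xs.max()+9,ys.max()+9])
        # soft mask
        c=b[o[1]:e[1],o[0]:e[0]].astype(np.float32)
        c=cv2.resize(c,None,fx=K,fy=K,interpolation=cv2.INTER_LINEAR)
        obs[n]=(o,(c>.5).astype(np.uint8))
    def cost(p):
        t=0
        for n,(o,c) in obs.items():
            m=hullmask(n,box(p[0]/1e3,p[1]/1e3,zb+.012,zb+.036,p[2]/30,.030,.024),K,o,c.shape)
            t+=(m!=c).sum()/c.sum()
        return t
    best=None
    for dy in (-.3,0,.3):
        r=minimize(cost,[x0[0]*1e3,x0[1]*1e3,(x0[2]+dy)*30],method="Nelder-Mead",options=dict(initial_simplex=[[x0[0]*1e3+a,x0[1]*1e3+b,(x0[2]+dy)*30+c] for a,b,c in((0,0,0),(5,0,0),(0,5,0),(0,0,6))]))
        if best is None or r.fun<best.fun: best=r
    return best.x/[1e3,1e3,30],best.fun
def strip(im,n,p,zb=0):
    # direction to white strip: search white pixels near
    h=cv2.cvtColor(im,cv2.COLOR_RGB2HSV); w=((h[...,1]<45)&(h[...,2]>150))
    ys,xs=np.where(w); best=None
    uv=np.stack([xs,ys],1).astype(float); c=proj(n,[p[0],p[1],zb+.012])[0]
    uv=uv[np.hypot(*(uv-c).T)<20]
    if len(uv)<4: return None
    X=np.array([pix2(n,u,zb+.012)[:2] for u in uv])-p[:2]; X=X[np.hypot(*X.T)<.036]
    if len(X)<3: return None
    m=X.mean(0); return np.arctan2(m[1],m[0]),np.hypot(*m),len(X)
def find(ims,col,zb=0):
    out=[]
    B={n:blobs(ims[n],col) for n in ims}
    for c,b in B.get("top",[]):
        P=pix2("top",c,zb+.03)
        j=None
        for c2,b2 in B.get("scene",[]):
            Q=pix2("scene",c2,zb+.026)
            if np.hypot(*(P-Q)[:2])<.03: j=b2
        bl={"top":b}
        if j is not None: bl["scene"]=j
        st=strip(ims["top"],"top",P[:2],zb)
        y0=st[0] if st else 0
        p,f=fitcap(ims,bl,[P[0],P[1],y0],zb)
        st=strip(ims["top"],"top",p[:2],zb); ss=strip(ims["scene"],"scene",p[:2],zb)
        out.append((p,f,len(bl),st,ss))
    return out
E
python3 - <<'E'
from fit import *
ims={n:cv2.imread(f"pics/{n}0.png")[:,:,::-1].copy() for n in("top","scene")}
for col in RNG:
    for p,f,k,st,ss in find(ims,col): print(col,p.round(4),"cost",round(f,2),k,[None if s is None else np.round(s,3) for s in (st,ss)])
# rails
L={}
for n in ims:
    h=cv2.cvtColor(ims[n],cv2.COLOR_RGB2HSV); m=((h[...,0]>=4)&(h[...,0]<=15)&(h[...,1]>90)&(h[...,1]<190)&(h[...,2]>120)).astype(np.uint8)
    nn,l,st,c=cv2.connectedComponentsWithStats(m)
    for i in range(1,nn):
        if st[i,4]>80:
            ys,xs=np.where(l==i); r=cv2.minAreaRect(np.stack([xs,ys],1).astype(np.float32)); print(n,st[i],r)
            if max(r[1])/max(1,min(r[1]))>6 and max(r[1])>60:
                pts=np.stack([xs,ys],1).astype(float);mu=pts.mean(0);d=np.linalg.svd(pts-mu,full_matrices=False)[2][0];t=(pts-mu)@d
                e=[mu+d*(t.min()-.5),mu+d*(t.max()+.5)]
                print("  ",[np.round(pix2(n,q,.048),4) for q in e])
E
```

```text
Traceback (most recent call last):
  File "fit.py", line 61, in find
    st=strip(ims["top"],"top",p[:2],zb); ss=strip(ims["scene"],"scene",p[:2],zb)
  File "fit.py", line 44, in strip
    X=np.array([pix2(n,u,zb+.012)[:2] for u in uv])-p[:2]; X=X[np.hypot(*X.T)<.036]
                ~~~~^^^^^^^^^^^^^
  File "h.py", line 7, in pix2
    o,d=ray(n,uv); return o+d*(z-o[2])/d[2]
        ~~~^^^^^^
  File "h.py", line 4, in ray
    c=calibration(n); p=cv2.undistortPoints(np.array([[uv]],float),c["intrinsics"],c["dist_coeffs"])[0,0]
ValueError: time passes only in moves, steps and waits
```

```bash
sed -i 's/^import cv2, numpy as np/import cv2, numpy as np, functools\ncalibration=functools.lru_cache(None)(calibration)/' h.py
cat > run1.py <<'E'
from fit import *
import sys
def rails(ims):
  for n in ims:
    h=cv2.cvtColor(ims[n],cv2.COLOR_RGB2HSV); m=((h[...,0]>=4)&(h[...,0]<=15)&(h[...,1]>90)&(h[...,1]<190)&(h[...,2]>120)).astype(np.uint8)
    nn,l,st,c=cv2.connectedComponentsWithStats(m)
    for i in range(1,nn):
        if st[i,4]>80:
            ys,xs=np.where(l==i); r=cv2.minAreaRect(np.stack([xs,ys],1).astype(np.float32)); print(n,st[i])
            if max(r[1])/max(1,min(r[1]))>6 and max(r[1])>60:
                pts=np.stack([xs,ys],1).astype(float);mu=pts.mean(0);d=np.linalg.svd(pts-mu,full_matrices=False)[2][0];t=(pts-mu)@d
                e=[mu+d*(t.min()-.5),mu+d*(t.max()+.5)]
                print("  ",[np.round(pix2(n,q,.048),4) for q in e])
def report(ims,cols=RNG,zb=0):
    for col in cols:
        for p,f,k,st,ss in find(ims,col,zb): print(col,p.round(4),"cost",round(f,2),k,[None if s is None else np.round(s,3) for s in (st,ss)])
E
python3 - <<'E'
from run1 import *
ims={n:cv2.imread(f"pics/{n}0.png")[:,:,::-1].copy() for n in("top","scene")}
report(ims); rails(ims)
E
```

```text
Traceback (most recent call last):
  File "run1.py", line 16, in report
    for p,f,k,st,ss in find(ims,col,zb): print(col,p.round(4),"cost",round(f,2),k,[None if s is None else np.round(s,3) for s in (st,ss)])
                       ~~~~^^^^^^^^^^^^
  File "fit.py", line 60, in find
    p,f=fitcap(ims,bl,[P[0],P[1],y0],zb)
        ~~~~~~^^^^^^^^^^^^^^^^^^^^^^^^^^
  File "fit.py", line 24, in fitcap
    c=cv2.resize(c,None,fx=K,fy=K,interpolation=cv2.INTER_LINEAR)
cv2.error: OpenCV(4.12.0) /io/opencv/modules/imgproc/src/resize.cpp:4208: error: (-215:Assertion failed) !ssize.empty() in function 'resize'
```

```bash
python3 - <<'E'
s=open('fit.py').read()
s=s.replace('''        P=pix2("top",c,zb+.03)
''','''        P=pix2("top",c,zb+.03)
        if not(.25<P[0]<.8 and abs(P[1])<.5): continue
''')
open('fit.py','w').write(s)
E
python3 - <<'E'
from run1 import *
ims={n:cv2.imread(f"pics/{n}0.png")[:,:,::-1].copy() for n in("top","scene")}
report(ims); rails(ims)
E
```

```text
blue [ 0.5292 -0.0975 -1.1159] cost 0.18 2 [array([-0.985,  0.027, 23.   ]), array([-1.041e+00,  2.300e-02,  4.400e+01])]
blue [ 0.4258 -0.2144  1.0162] cost 0.18 2 [array([1.051e+00, 2.400e-02, 3.800e+01]), array([1.198e+00, 2.700e-02, 4.800e+01])]
blue [ 0.4371 -0.0026 -0.9937] cost 0.27 2 [array([-0.928,  0.027, 26.   ]), array([-8.0e-01,  2.2e-02,  3.3e+01])]
blue [ 0.4428  0.2211 -1.0968] cost 0.28 2 [array([-0.905,  0.027, 26.   ]), array([-0.702,  0.022, 19.   ])]
red [ 0.6294 -0.3778 -0.0652] cost 0.68 1 [None, None]
red [ 0.4344 -0.1012  0.7699] cost 0.38 2 [array([8.59e-01, 2.50e-02, 3.50e+01]), array([1.041e+00, 2.600e-02, 4.000e+01])]
red [0.4385 0.1121 0.0826] cost 0.63 2 [array([7.0e-03, 2.5e-02, 3.7e+01]), array([2.07e-01, 2.30e-02, 3.90e+01])]
yellow [0.5377 0.102  0.5579] cost 1.59 2 [array([8.24e-01, 2.60e-02, 3.60e+01]), array([9.03e-01, 2.80e-02, 3.40e+01])]
top [243  81  43  22 735]
top [188 133  20  24 106]
top [217 151 105  28 406]
   [array([ 0.6903, -0.1465,  0.048 ]), array([0.6509, 0.1729, 0.048 ])]
top [220 162 106  29 400]
   [array([ 0.6548, -0.1531,  0.048 ]), array([0.6152, 0.1678, 0.048 ])]
top [545 289  12  38 130]
scene [385  20  55  16 247]
scene [527  67  33  19 248]
scene [278 192  60  87 495]
   [array([0.6176, 0.1703, 0.048 ]), array([ 0.6582, -0.1575,  0.048 ])]
scene [294 196  57  88 517]
   [array([0.6532, 0.1734, 0.048 ]), array([ 0.693, -0.151,  0.048])]
scene [ 375  198   44   51 1023]
scene [ 393  246   50   45 1314]
scene [171 344  50  23  83]
```

Run:
```python
from run1 import *
import fit
ims={n:cv2.imread(f"pics/{n}0.png")[:,:,::-1].copy() for n in("top","scene")}
RNG["red"]=((170,9),110); RNG["yellow"]=((18,34),110)
def mask(im,col):
    h=cv2.cvtColor(im,cv2.COLOR_RGB2HSV); (a,b),s=RNG[col]
    H=h[...,0].astype(int); m=((H>=a)&(H<=b)) if a<=b else ((H>=a)|(H<=b))
    return (m&(h[...,1]>s)&(h[...,2]>60)).astype(np.uint8)
fit.mask=mask
report(ims,["red","yellow"])
crop(ims["top"],335,150,395,205,12,"iso_t"); crop(ims["scene"],190,270,260,330,10,"iso_s")
```

```text
red [ 0.6283 -0.3778 -0.0177] cost 0.67 1 [None, None]
red [ 0.6758  0.0238 -0.8591] cost 1.02 1 [None, None]
red [ 0.4345 -0.1014  0.8108] cost 0.22 2 [array([8.68e-01, 2.50e-02, 3.50e+01]), array([1.049e+00, 2.600e-02, 4.000e+01])]
red [0.4382 0.1123 0.0521] cost 0.29 2 [array([-3.0e-03,  2.5e-02,  3.7e+01]), array([1.94e-01, 2.30e-02, 3.90e+01])]
yellow [0.5388 0.1012 0.8428] cost 0.24 2 [array([8.77e-01, 2.60e-02, 3.60e+01]), array([9.52e-01, 2.80e-02, 3.40e+01])]
```

View pics/iso_t.png

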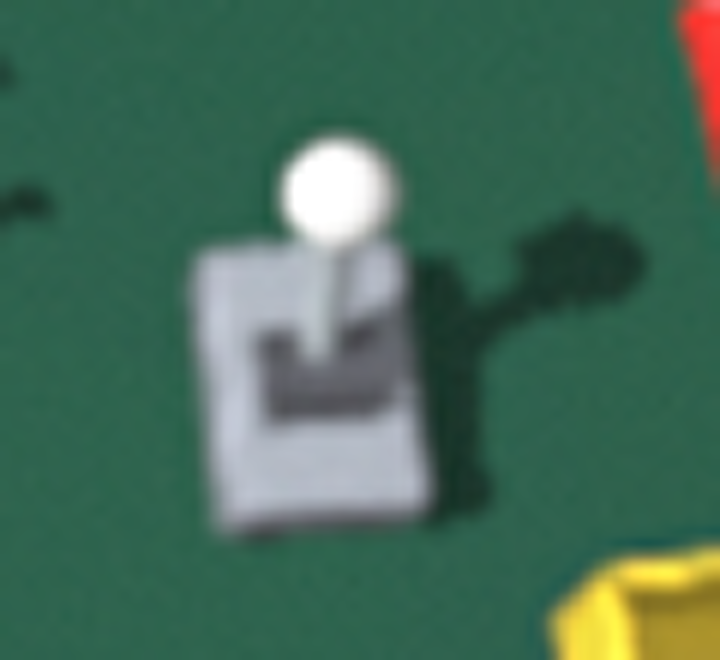

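View pics/iso_s.png

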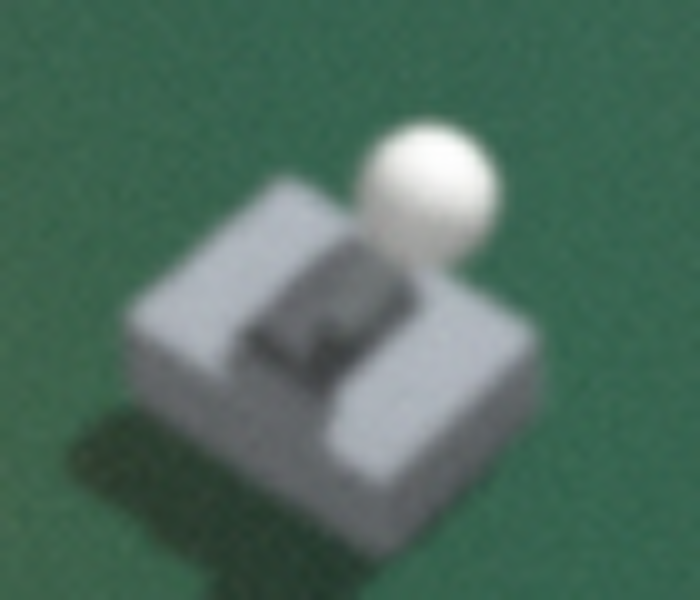

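```bash
cat >> h.py <<'E'
def tool():
    from scipy.spatial.transform import Rotation as R
    s=state(); return s,R.from_rotvec(s["ee_rot"]).as_matrix()
def plan(x,y,z,axis):
    """axis: world angle the jaw (tool y) should lie along, mod pi. prints shifts in the present tool frame, then turn"""
    s,M=tool(); d=M.T@(np.array([x,y,z])-s["tcp_pos"])*1e3
    a=np.arctan2(M[1,1],M[0,1]); w=(axis-a+np.pi/2)%np.pi-np.pi/2
    print("t",round(s["time"],1),"tcp",s["tcp_pos"].round(4),"jaw",round(a,3),"tilt",M[:2,2].round(4),"q6",round(s["qpos"][5],2),"open",round(s["opening"],4),"F",s["contact_force"].round(1))
    print("SHIFT mm (present axes)",d.round(1),"TURN about tool z",round(-w,3),"alt",round(-w-np.pi*np.sign(-w),3))
    c,si=np.cos(-w),np.sin(-w); print("SHIFT after turn",np.round([c*d[0]+si*d[1],-si*d[0]+c*d[1],d[2]],1))
E
python3 - <<'E'
from h import *
t=[pix2("top",np.array(p)/12+[335-.5,150-.5],.025)[:2] for p in((193,250),(400,243),(435,505),(220,530))]
s=[pix2("scene",np.array(p)/10+[190-.5,270-.5],.025)[:2] for p in((288,180),(540,330),(375,478),(125,318))]
# order: top FL,FR,NR,NL ; scene NL,FL,FR,NR
s=[s[1],s[2],s[3],s[0]]
for n,q in(("t",t),("s",s)):
    q=np.array(q); print(n,q.round(4).tolist(),q.mean(0),"yaw",[np.arctan2(*(v)[::-1]) for v in (q[0]-q[3],q[1]-q[2])])
print("ball",tri(np.array([337,190])/12+[334.5,149.5],np.array([428,190])/10+[189.5,269.5]))
plan(.63,-.26,.2,0)
E
```

```text
t [[0.6275, -0.2274], [0.6226, -0.2797], [0.5543, -0.2765], [0.5549, -0.2221]] [ 0.58982922 -0.25142841] yaw [np.float64(-0.07207864005088423), np.float64(-0.04567325786725137)]
s [[0.629, -0.2323], [0.625, -0.28], [0.5589, -0.2763], [0.5624, -0.2293]] [ 0.59379476 -0.25444008] yaw [np.float64(-0.04519130138301613), np.float64(-0.05610410065635552)]
ball [ 0.62152803 -0.25383513  0.08075623]
t 0.9 tcp [0.2306 0.5809 0.2146] jaw 1.193 tilt [-0. -0.] q6 -0.0 open 0.092 F [-0.5 -0.7  0.3]
SHIFT mm (present axes) [-681.5 -634.3   14.6] TURN about tool z 1.193 alt -1.949
SHIFT after turn [-840.9  399.4   14.6]
```

```bash
python3 -m jog '0 0 0 0 0 .15 .5;0 0 0 0 0 .15 .5;0 0 0 0 0 .15 .5;0 0 0 0 0 .15 .5;0 0 0 0 0 .15 .5;0 0 0 0 0 .15 .5;0 0 0 0 0 .15 .5;0 0 0 0 0 .15 .5'; python3 -c "
from h import *
plan(.623,-.2545,.17,-.05)"
```

```text
time: 1.7
tcp_pos: [0.2305, 0.5809, 0.2146]
ee_rot: [-2.236, -2.207, 0.0]
contact_force: [1.0, -0.2, -0.6]
opening: 0.046
t 1.7 tcp [0.2305 0.5809 0.2146] jaw -0.013 tilt [-0.  0.] q6 1.2 open 0.046 F [ 1.  -0.2 -0.6]
SHIFT mm (present axes) [-830.2  403.4   44.6] TURN about tool z 0.037 alt -3.105
SHIFT after turn [-814.8  433.7   44.6]
```

```bash
python3 -m jog '-41 21 2 0 0 .037 .5;-41 22 2 0 0 0 .5;-41 22 2 0 0 0 .5;-41 22 2 0 0 0 .5;-41 22 2 0 0 0 .5;-41 22 2 0 0 0 .5;-41 22 2 0 0 0 .5;-41 22 2 0 0 0 .5' | tail -1;  python3 -m jog '-41 22 2 0 0 0 .5;-41 22 2 0 0 0 .5;-41 22 2 0 0 0 .5;-41 22 2 0 0 0 .5;-41 22 2 0 0 0 .5;-41 22 2 0 0 0 .5;-41 22 2 0 0 0 .5;-41 22 2 0 0 0 .5' | tail -1
python3 -c "
from h import *
plan(.623,-.2545,.17,-.05)"
```

```text
opening: 0.0459
opening: 0.0464
t 3.3 tcp [ 0.5545 -0.0912  0.1827] jaw -0.044 tilt [0.0005 0.    ] q6 -0.12 open 0.0464 F [ 1.1 -0.1 -0.5]
SHIFT mm (present axes) [-160.1   75.6   12.7] TURN about tool z 0.006 alt -3.136
SHIFT after turn [-159.7   76.5   12.7]
```

```bash
python3 -m jog '-40 19 3 0 0 0.006 .5;-40 19 3 0 0 0 .5;-40 19 3 0 0 0 .5;-40 19 3 0 0 0 .5;0 0 0 0 0 0 .5;0 0 0 0 0 0 .5' 
python3 -c "
from h import *
plan(.623,-.2545,.069,-.05)"
```

```text
time: 3.9
tcp_pos: [0.6217, -0.2532, 0.1699]
ee_rot: [-2.277, -2.162, 0.0]
contact_force: [-0.2, 0.4, 0.8]
opening: 0.0458
t 3.9 tcp [ 0.6217 -0.2532  0.1699] jaw -0.052 tilt [-0.0009  0.0006] q6 -0.34 open 0.0458 F [-0.2  0.4  0.8]
SHIFT mm (present axes) [ -1.3   1.5 100.9] TURN about tool z -0.002 alt 3.14
SHIFT after turn [ -1.3   1.5 100.9]
```

```bash
python3 -m jog '-1 2 30 0 0 0 .5;0 0 35 0 0 0 .5;0 0 35 0 0 0 .5;0 0 0 0 0 0 .5;0 -20 0 0 0 0 .5;0 -20 0 0 0 0 .5;0 -15 0 0 0 0 .5;0 -10 0 0 0 0 .5'; python3 -m jog '0 -2 0 0 0 0 .5;0 -2 0 0 0 0 .5;0 0 0 0 0 0 .5;0 0 0 0 0 0 .5'
python3 -c "
from h import *
shot('scene','s1')
im=shot('top','t1')
crop(im,300,120,440,220,5,'t1c')
plan(.551,-.251,.069,-.05)"
```

```text
time: 4.7
tcp_pos: [0.5591, -0.2499, 0.0727]
ee_rot: [2.274, 2.165, 0.002]
contact_force: [1.1, 0.1, -0.4]
opening: 0.0457
time: 5.1
tcp_pos: [0.5556, -0.2504, 0.0707]
ee_rot: [2.276, 2.165, 0.0]
contact_force: [1.5, 0.5, 0.1]
opening: 0.0457
t 5.2 tcp [ 0.5555 -0.2504  0.0705] jaw -0.05 tilt [ 0.0002 -0.0001] q6 -0.38 open 0.0463 F [ 0.5 -0.2  0.9]
SHIFT mm (present axes) [-0.9 -4.5  1.5] TURN about tool z 0.0 alt -3.141
SHIFT after turn [-0.9 -4.5  1.5]
```

View pics/s1.png

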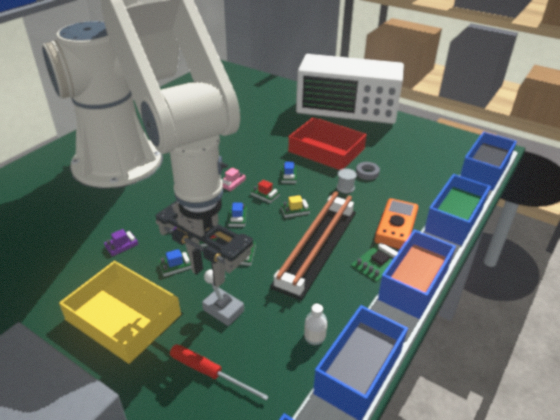

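```bash
python3 -m jog '0 -2 0 0 0 0 .5;0 -2 0 0 0 0 .5;0 0 0 0 0 0 .5';python3 -m jog '0 -2 0 0 0 0 .5;0 0 0 0 0 0 .5;0 0 0 0 0 0 .5';python3 -m jog '0 -2 0 0 0 0 .5;0 0 0 0 0 0 .5;0 0 0 0 0 0 .5'
```

```text
time: 5.5
tcp_pos: [0.5511, -0.2501, 0.0705]
ee_rot: [2.276, 2.165, 0.0]
contact_force: [1.5, -0.3, -1.9]
opening: 0.0462
time: 5.8
tcp_pos: [0.5508, -0.2503, 0.0707]
ee_rot: [2.275, 2.163, 0.003]
contact_force: [8.6, -0.4, -5.6]
opening: 0.046
time: 6.1
tcp_pos: [0.5506, -0.2504, 0.071]
ee_rot: [2.272, 2.161, 0.006]
contact_force: [14.6, 0.9, -9.7]
opening: 0.0458
```

```bash
python3 -m jog '0 8 0 0 0 0 .5;0 8 0 0 0 0 .55;0 0 -40 0 0 0 .55;0 0 -40 0 0 0 .55;0 0 -20 0 0 -0.1 .55;0 0 0 0 0 -.15 .55;0 0 0 0 0 -.15 .55;0 0 0 0 0 -.15 .55'
python3 -c "
from h import *
shot('scene','s2')
im=shot('top','t2')
crop(im,300,120,440,220,5,'t2c')
plan(.5292,-.0975,.1,.52)"
```

```text
time: 6.9
tcp_pos: [0.5629, -0.2507, 0.1708]
ee_rot: [-1.594, -2.706, 0.0]
contact_force: [-0.3, 0.1, 0.2]
opening: 0.0508
t 7.0 tcp [ 0.5628 -0.2507  0.1706] jaw 0.502 tilt [-0.0009  0.0001] q6 -0.92 open 0.0501 F [-0.2 -0.5 -0.3]
SHIFT mm (present axes) [150.4  44.3  70.6] TURN about tool z -0.018 alt 3.124
SHIFT after turn [149.6  47.   70.6]
```

View pics/s2.png

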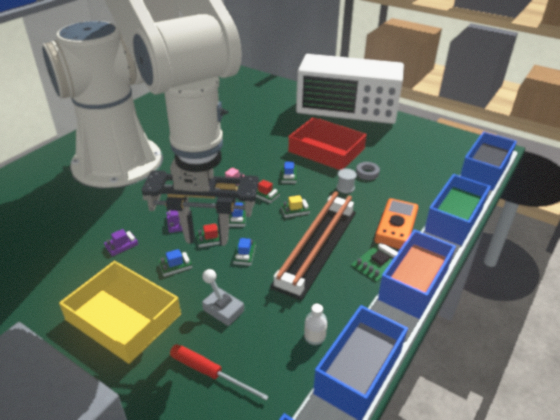

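```bash
python3 -m jog '37 11 5 0 0 -.018 .55;37 12 15 0 0 0 .55;37 12 20 0 0 0 .55;38 12 20 0 0 0 .55;0 0 10 0 0 0 .55;0 0 0 0 0 0 .55;0 0 0 0 0 0 .55'
python3 -c "
from h import *
shot('scene','s3')
im=cv2.imread('pics/s3.png')[:,:,::-1]
crop(im,180,180,320,280,5,'s3c')
plan(.5292,-.0975,.015,.52)"
```

```text
time: 7.7
tcp_pos: [0.5315, -0.0986, 0.101]
ee_rot: [1.581, 2.714, -0.0]
contact_force: [0.7, 0.1, 0.3]
opening: 0.0502
t 7.8 tcp [ 0.5318 -0.0989  0.1013] jaw 0.516 tilt [ 0.0012 -0.0005] q6 -0.7 open 0.051 F [ 0.7 -0.9 -0.2]
SHIFT mm (present axes) [ 2.6 -1.7 86.3] TURN about tool z -0.004 alt 3.137
SHIFT after turn [ 2.6 -1.7 86.3]
```

View pics/s3c.png

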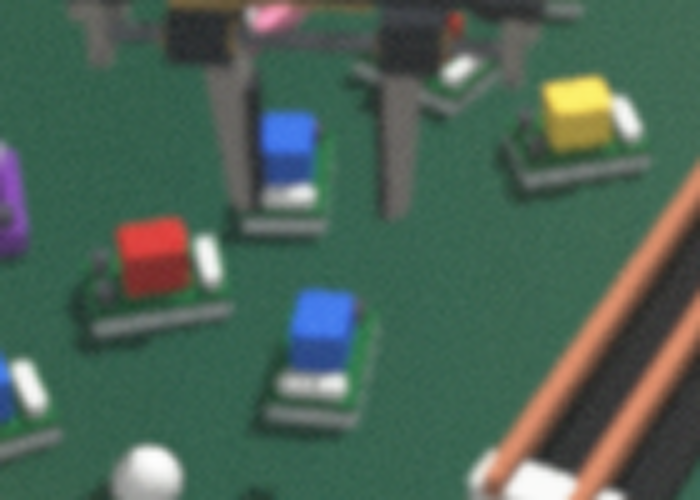

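```bash
python3 -m jog '3 -2 30 0 0 0 .55;0 0 30 0 0 0 .55;0 0 20 0 0 0 .55;0 0 6 0 0 0 .55;0 0 0 0 0 0 .55;0 0 0 0 0 0 .1;0 0 0 0 0 0 .1;0 0 0 0 0 0 .1'; python3 -m jog '0 0 0 0 0 0 .1;0 0 0 0 0 0 .1;0 0 0 0 0 0 .1;0 0 -30 0 0 0 .1;0 0 -40 0 0 0 .1;0 0 -40 0 0 0 .1'
python3 -c "
from h import *
shot('scene','s4')
im=cv2.imread('pics/s4.png')[:,:,::-1]
crop(im,160,160,320,280,5,'s4c')
plan(.6669,-.0947,.13,1.694)"
```

```text
time: 8.55
tcp_pos: [0.5283, -0.0964, 0.0156]
ee_rot: [1.578, 2.715, 0.001]
contact_force: [-0.2, 1.0, -0.1]
opening: 0.0287
time: 9.15
tcp_pos: [0.5268, -0.096, 0.1255]
ee_rot: [-1.577, -2.715, 0.001]
contact_force: [0.3, -0.9, -0.9]
opening: 0.0237
t 9.2 tcp [ 0.5306 -0.0967  0.1319] jaw 0.518 tilt [ 0.0071 -0.0013] q6 -0.7 open 0.0239 F [ 2.9 -0.5  3.5]
SHIFT mm (present axes) [-65.8 119.4   2.9] TURN about tool z -1.176 alt 1.966
SHIFT after turn [-135.5  -14.8    2.9]
```

View pics/s4c.png

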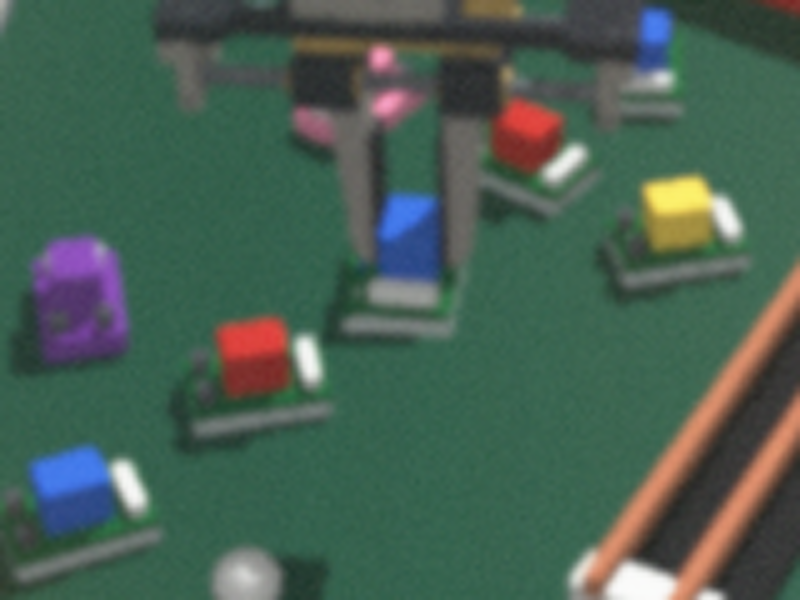

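```bash
python3 -m jog '0 0 0 0 0 -.147 .1;0 0 0 0 0 -.147 .1;0 0 0 0 0 -.147 .1;0 0 0 0 0 -.147 .1;0 0 0 0 0 -.147 .1;0 0 0 0 0 -.147 .1;0 0 0 0 0 -.147 .1;0 0 0 0 0 -.147 .1'|tail -1; python3 -m jog '-35 -4 0 0 0 0 .1;-35 -4 0 0 0 0 .1;-35 -4 0 0 0 0 .1;-30 -3 0 0 0 0 .1;0 0 0 0 0 0 .1;0 0 0 0 0 0 .1;0 0 0 0 0 0 .1'
python3 -c "
from h import *
shot('scene','s5')
im=cv2.imread('pics/s5.png')[:,:,::-1]
crop(im,200,160,360,300,5,'s5c')
plan(.6669,-.0947,.067,1.694)"
```

```text
opening: 0.0243
time: 10.7
tcp_pos: [0.6619, -0.0944, 0.1241]
ee_rot: [0.193, -3.134, -0.0]
contact_force: [-1.5, -0.0, -1.0]
opening: 0.0236
t 10.8 tcp [ 0.662  -0.0944  0.1243] jaw 1.694 tilt [-0.0013  0.0001] q6 -1.84 open 0.0238 F [-1.1  0.5 -1.6]
SHIFT mm (present axes) [-4.9 -0.9 57.3] TURN about tool z -0.0 alt 3.142
SHIFT after turn [-4.9 -0.9 57.3]
```

View pics/s5c.png

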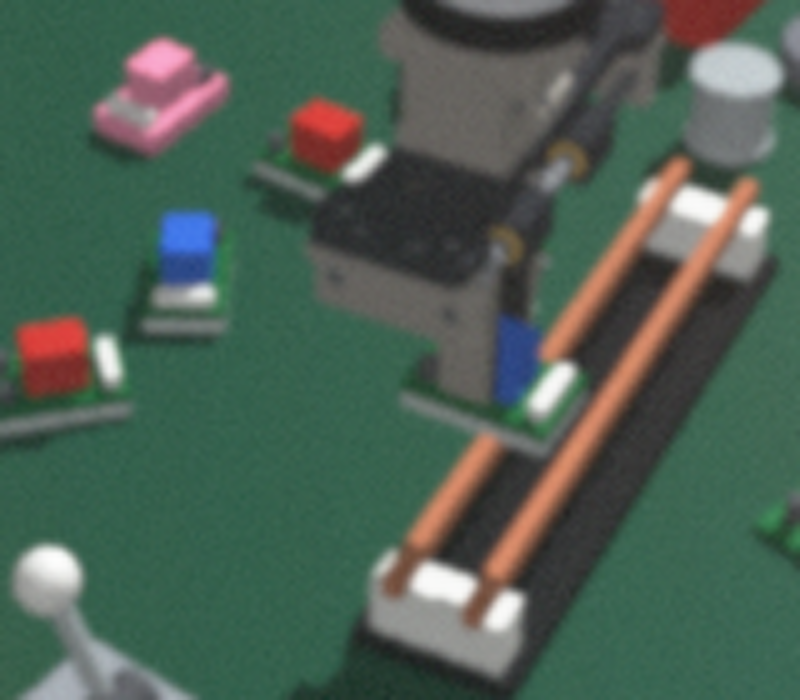

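```bash
python3 -m jog '-5 -1 25 0 0 0 .1;0 0 22 0 0 0 .1;0 0 8 0 0 0 .1;0 0 0 0 0 0 .1;0 0 2 0 0 0 .1;0 0 0 0 0 0 .1;0 0 0 0 0 0 .1'
python3 -c "
from h import *
plan(.6669,-.0947,.0655,1.694)"
```

```text
time: 11.45
tcp_pos: [0.669, -0.0949, 0.0686]
ee_rot: [-0.193, 3.134, -0.0]
contact_force: [-0.3, 0.4, -1.8]
opening: 0.024
t 11.4 tcp [ 0.669  -0.0949  0.0686] jaw 1.694 tilt [ 0.0013 -0.0002] q6 -1.84 open 0.024 F [-0.3  0.4 -1.8]
SHIFT mm (present axes) [2.  0.5 3.1] TURN about tool z -0.0 alt 3.142
SHIFT after turn [2.  0.5 3.1]
```

```bash
python3 -m jog '1 0 2 0 0 0 .1;0 0 0 0 0 0 .1;0 0 0 0 0 0 .1'; python3 -m jog '0 0 1 0 0 0 .1;0 0 0 0 0 0 .1;0 0 0 0 0 0 .1'
python3 -c "
from h import *
plan(.6669,-.0947,.0655,1.694)
shot('scene','s6')
im=cv2.imread('pics/s6.png')[:,:,::-1]
crop(im,200,160,360,300,5,'s6c')
"
```

```text
time: 11.75
tcp_pos: [0.6674, -0.095, 0.0656]
ee_rot: [0.193, -3.136, -0.0]
contact_force: [-0.0, -0.0, -1.5]
opening: 0.0236
time: 12.05
tcp_pos: [0.6675, -0.095, 0.0654]
ee_rot: [-0.193, 3.136, -0.0]
contact_force: [-2.7, 0.3, 5.9]
opening: 0.0239
t 12.1 tcp [ 0.6675 -0.095   0.0654] jaw 1.694 tilt [ 0.0001 -0.    ] q6 -1.84 open 0.0239 F [-2.7  0.3  5.9]
SHIFT mm (present axes) [ 0.6  0.4 -0.1] TURN about tool z -0.0 alt 3.142
SHIFT after turn [ 0.6  0.4 -0.1]
```

View pics/s6c.png

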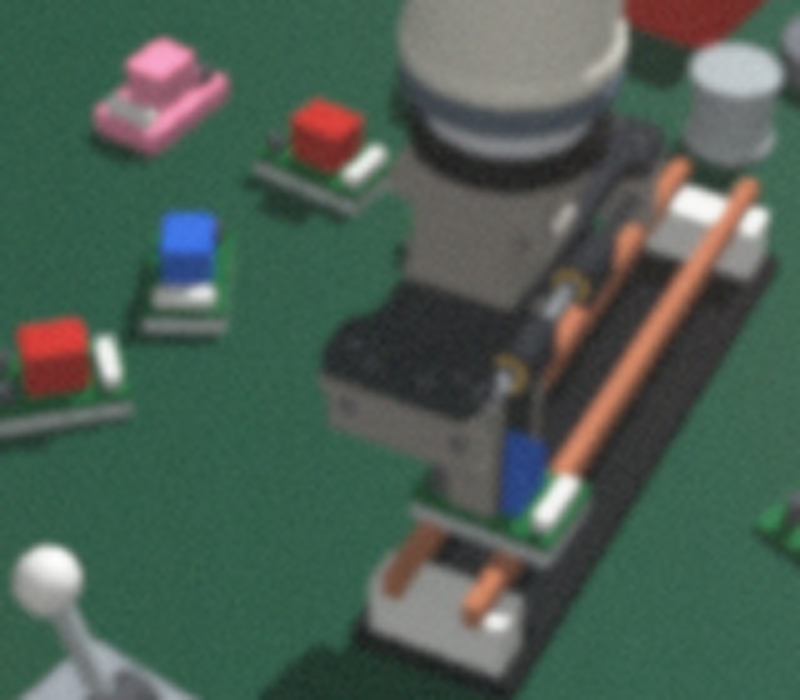

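```bash
python3 -m jog '0 0 -1 0 0 0 .45;0 0 0 0 0 0 .45;0 0 0 0 0 0 .45;0 0 -30 0 0 0 .45;0 0 -45 0 0 0 .45;0 0 -15 0 0 .15 .5;0 0 0 0 0 .15 .5;0 0 0 0 0 .15 .5'|head -2;python3 -m jog '10 0 0 0 0 .15 .55;10 0 0 0 0 .15 .55;0 0 0 0 0 .15 .55;0 0 0 0 0 .15 .55;0 0 0 0 0 .15 .55;0 0 0 0 0 .15 .55;0 0 0 0 0 .15 .55;0 0 0 0 0 .15 .55'|tail -1;python3 -m jog '0 0 0 0 0 .15 .55;0 0 0 0 0 .15 .55;0 0 0 0 0 .15 .55;0 0 0 0 0 .115 .55'|tail -1
python3 -c "
from h import *
plan(.4258,-.2144,.1,-.52)
shot('scene','s7')
im=cv2.imread('pics/s7.png')[:,:,::-1]
crop(im,200,160,360,300,5,'s7c')
"
```

```text
time: 12.9
tcp_pos: [0.668, -0.095, 0.1566]
opening: 0.0504
opening: 0.0504
t 14.1 tcp [ 0.6491 -0.0872  0.1554] jaw -0.527 tilt [-0.0002  0.    ] q6 0.39 open 0.0504 F [0.4 0.7 0. ]
SHIFT mm (present axes) [-222.2 -129.    55.4] TURN about tool z -0.007 alt 3.135
SHIFT after turn [-221.3 -130.6   55.4]
```

View pics/s7c.png

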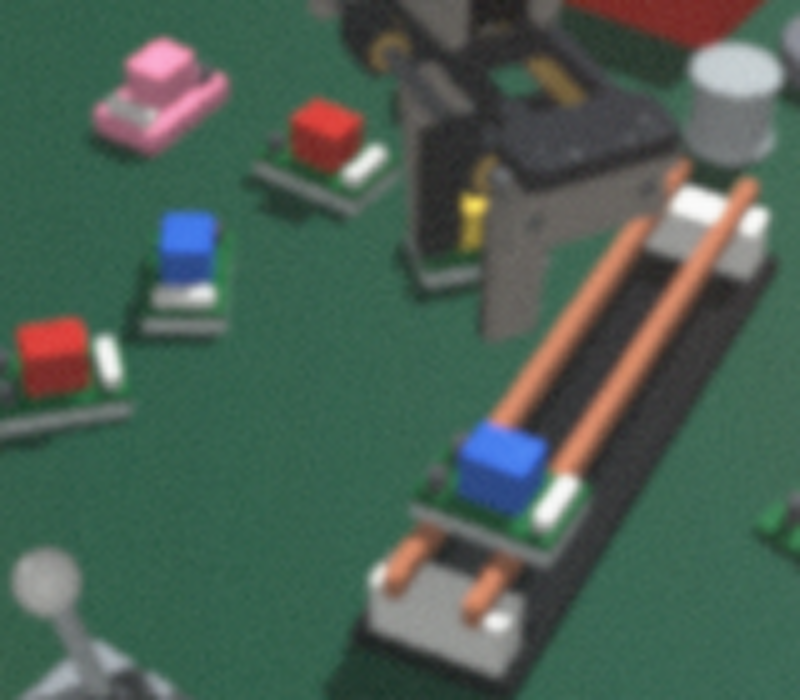

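```bash
python3 -m jog '-37 -21 5 0 0 -.007 .55;-37 -22 5 0 0 0 .55;-37 -22 5 0 0 0 .55;-37 -22 5 0 0 0 .55;-37 -22 15 0 0 0 .55;-37 -22 15 0 0 0 .55;0 0 5 0 0 0 .55;0 0 0 0 0 0 .55'|tail -1
python3 -c "
from h import *
plan(.4258,-.2144,.015,-.52)
shot('scene','s8')
im=cv2.imread('pics/s8.png')[:,:,::-1]
crop(im,120,190,280,300,5,'s8c')
"
```

```text
opening: 0.0507
t 14.9 tcp [ 0.4252 -0.2162  0.1002] jaw -0.514 tilt [-0.0005  0.0004] q6 0.04 open 0.0507 F [ 0.  -0.6  0.6]
SHIFT mm (present axes) [ 1.8 -0.3 85.2] TURN about tool z 0.006 alt -3.136
SHIFT after turn [ 1.8 -0.3 85.2]
```

View pics/s8c.png

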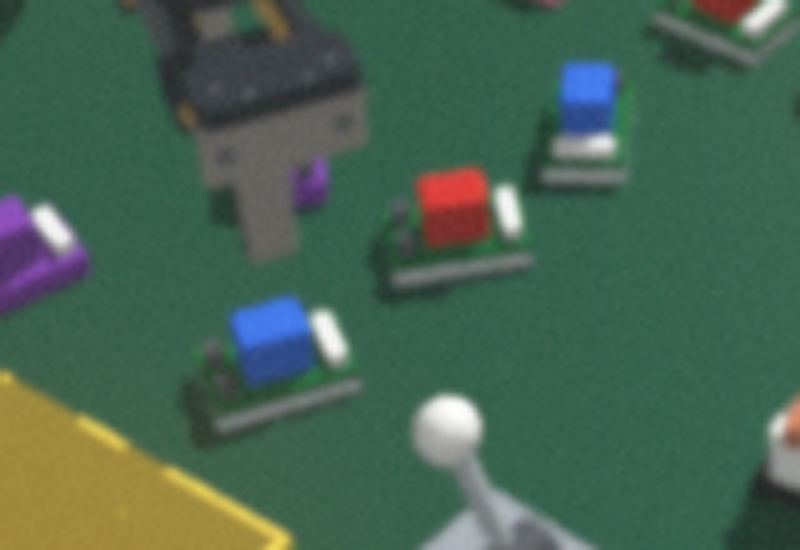

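```bash
python3 -m jog '2 0 30 0 0 0 .55;0 0 30 0 0 0 .55;0 0 20 0 0 0 .55;0 0 5 0 0 0 .55;0 0 0 0 0 0 .55;0 0 0 0 0 0 .1;0 0 0 0 0 0 .1;0 0 0 0 0 0 .1'; python3 -m jog '0 0 0 0 0 0 .1;0 0 0 0 0 0 .1;0 0 0 0 0 0 .1;0 0 -30 0 0 0 .1;0 0 -40 0 0 0 .1;0 0 -40 0 0 0 .1;0 0 0 0 0 -.15 .1'|tail -1
python3 -c "
from h import *
plan(.6583,-.0252,.125,1.694)
shot('scene','s9')
im=cv2.imread('pics/s9.png')[:,:,::-1]
crop(im,120,150,280,300,5,'s9c')
"
```

```text
time: 15.8
tcp_pos: [0.4275, -0.2144, 0.0165]
ee_rot: [2.712, 1.583, 0.002]
contact_force: [-0.5, -0.6, -0.1]
opening: 0.0282
opening: 0.0235
t 16.5 tcp [ 0.4296 -0.2156  0.1305] jaw -0.363 tilt [ 0.0073 -0.0037] q6 -0.1 open 0.0235 F [-0.2  0.4 -1.1]
SHIFT mm (present axes) [259.3 146.    6.4] TURN about tool z 1.084 alt -2.057
SHIFT after turn [ 250.3 -160.9    6.4]
```

View pics/s9c.png

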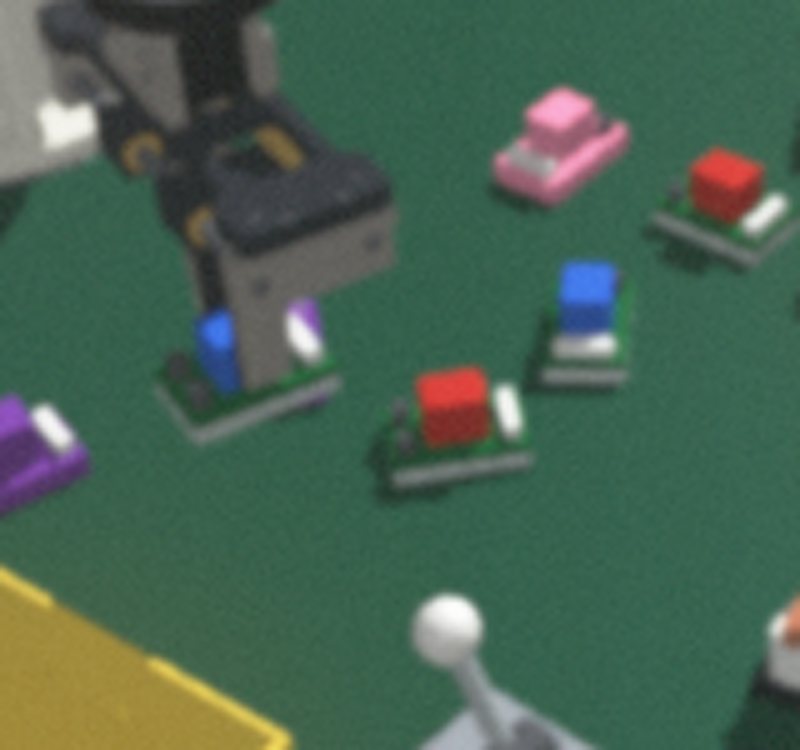

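```bash
python3 -m jog '0 0 0 0 0 .15 .1;0 0 0 0 0 .15 .1;0 0 0 0 0 .15 .1;0 0 0 0 0 .15 .1;0 0 0 0 0 .15 .1;0 0 0 0 0 .15 .1;0 0 0 0 0 .15 .1;0 0 0 0 0 .034 .1'|tail -1; python3 -m jog '40 -25 0 0 0 0 .1;40 -26 0 0 0 0 .1;40 -26 0 0 0 0 .1;40 -26 0 0 0 0 .1;40 -26 0 0 0 0 .1;40 -26 0 0 0 0 .1;10 -6 0 0 0 0 .1;0 0 0 0 0 0 .1'|tail -1
python3 -m jog '0 0 0 0 0 0 .1;0 0 0 0 0 0 .1'
python3 -c "
from h import *
plan(.6583,-.0252,.0655,1.694)
shot('scene','s10')
im=cv2.imread('pics/s10.png')[:,:,::-1]
crop(im,200,150,360,300,5,'s10c')
"
```

```text
opening: 0.0242
opening: 0.0237
time: 18.35
tcp_pos: [0.6535, -0.0249, 0.1252]
ee_rot: [3.136, 0.19, -0.003]
contact_force: [1.1, 0.4, -0.7]
opening: 0.0235
t 18.4 tcp [ 0.6535 -0.0249  0.1252] jaw -1.45 tilt [-0.0017 -0.0002] q6 1.41 open 0.0235 F [ 1.1  0.4 -0.7]
SHIFT mm (present axes) [ 4.8  0.9 59.7] TURN about tool z -0.002 alt 3.139
SHIFT after turn [ 4.8  0.9 59.7]
```

View pics/s10c.png

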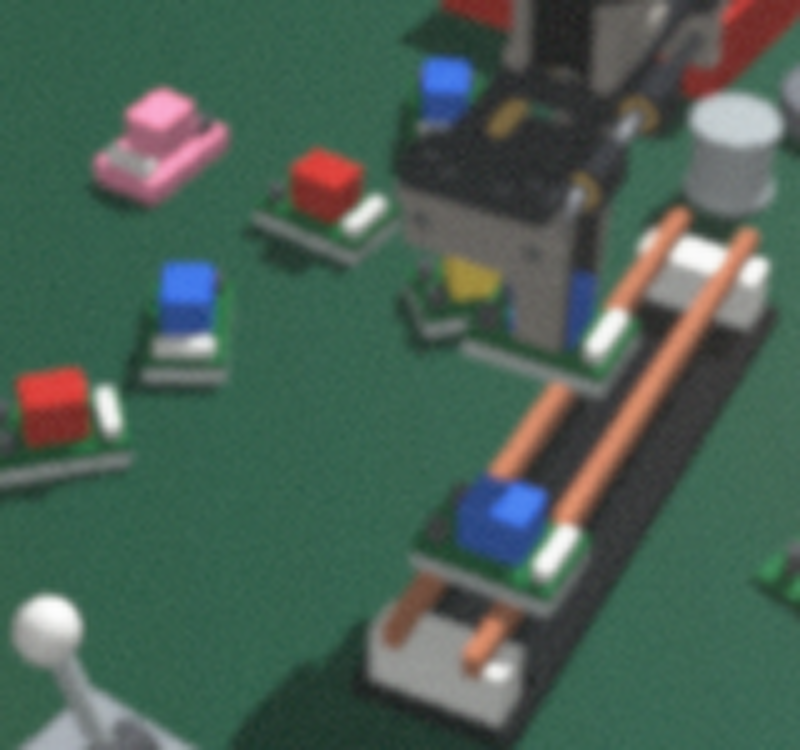

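```bash
python3 -m jog '4 1 25 0 0 0 .1;0 0 22 0 0 0 .1;0 0 7 0 0 0 .1;0 0 0 0 0 0 .1;0 0 0 0 0 0 .1;0 0 0 0 0 0 .1' 
python3 -c "
from h import *
plan(.6583,-.0252,.0665,1.694)"
```

```text
time: 19.0
tcp_pos: [0.6599, -0.0244, 0.0729]
ee_rot: [3.136, 0.192, 0.003]
contact_force: [0.4, -0.4, -0.3]
opening: 0.0237
t 19.0 tcp [ 0.6599 -0.0244  0.0729] jaw -1.448 tilt [ 0.0018 -0.0001] q6 1.41 open 0.0237 F [ 0.4 -0.4 -0.3]
SHIFT mm (present axes) [-1.7  0.6  6.4] TURN about tool z -0.001 alt 3.141
SHIFT after turn [-1.7  0.6  6.4]
```

```bash
python3 -m jog '-1 1 5 0 0 0 .1;0 0 0 0 0 0 .1;0 0 0 0 0 0 .1'; python3 -m jog '0 0 1 0 0 0 .1;0 0 0 0 0 0 .1;0 0 0 0 0 0 .1'; python3 -m jog '0 0 1 0 0 0 .1;0 0 0 0 0 0 .1;0 0 0 0 0 0 .1'
```

```text
time: 19.3
tcp_pos: [0.6583, -0.0253, 0.0666]
ee_rot: [-3.136, -0.193, 0.0]
contact_force: [-1.0, -0.1, -1.1]
opening: 0.0238
time: 19.6
tcp_pos: [0.6584, -0.0253, 0.0665]
ee_rot: [3.136, 0.193, 0.0]
contact_force: [-2.8, -0.1, 5.9]
opening: 0.0237
time: 19.9
tcp_pos: [0.6585, -0.0253, 0.0664]
ee_rot: [3.136, 0.193, 0.001]
contact_force: [-5.7, -0.1, 14.4]
opening: 0.0238
```

```bash
python3 -m jog '0 0 -2 0 0 0 .45;0 0 0 0 0 0 .45;0 0 0 0 0 0 .45;0 0 -30 0 0 0 .45;0 0 -45 0 0 0 .45;-20 0 -15 0 0 -.15 .5;0 0 0 0 0 -.15 .5;0 0 0 0 0 -.15 .5'|head -2;python3 -m jog '0 0 0 0 0 -.15 .55;0 0 0 0 0 -.15 .55;0 0 0 0 0 -.15 .55;0 0 0 0 0 -.15 .55;0 0 0 0 0 -.15 .55;0 0 0 0 0 -.15 .55;0 0 0 0 0 -.15 .55;0 0 0 0 0 -.15 .55'|tail -1;python3 -m jog '0 0 0 0 0 -.15 .55;0 0 0 0 0 -.15 .55;0 0 0 0 0 -.12 .55'|tail -1
python3 -c "
from h import *
plan(.4371,-.0026,.1,.62)
shot('scene','s11')
im=cv2.imread('pics/s11.png')[:,:,::-1]
crop(im,200,150,360,300,5,'s11c')
"
```

```text
time: 20.7
tcp_pos: [0.6386, -0.0278, 0.1574]
opening: 0.0504
opening: 0.0503
t 21.8 tcp [ 0.6384 -0.0277  0.1562] jaw 0.628 tilt [-0.0004 -0.    ] q6 -0.67 open 0.0503 F [0.  0.2 0.5]
SHIFT mm (present axes) [ 138.6 -148.1   56.3] TURN about tool z 0.008 alt -3.134
SHIFT after turn [ 137.4 -149.2   56.3]
```

View pics/s11c.png

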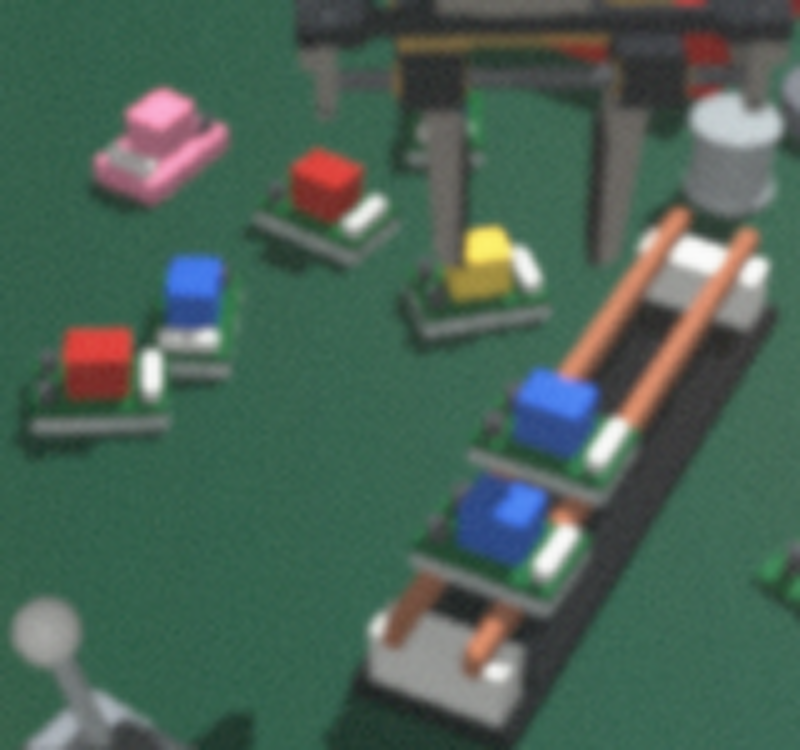

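```bash
sed -i 's/RNG={.*/RNG={"blue":((100,130),120),"red":((170,9),110),"yellow":((18,34),110)}/; s/h\[...,2\]>90)/h[...,2]>60)/' fit.py
python3 - <<'E'
from run1 import *
ims={n:shot(n,n[0]+"12") for n in("top","scene")}
crop(ims["top"],190,140,390,300,4,"t12c")
report(ims)
E
```

```text
blue [ 0.443   0.2202 -1.0028] cost 0.09 1 [array([-0.835,  0.026, 23.   ]), None]
red [ 0.6176 -0.3789 -0.048 ] cost 0.67 1 [None, None]
red [0.6569 0.1037 1.9742] cost 2.45 2 [array([-1.533,  0.033, 14.   ]), None]
red [0.6426 0.1053 1.7728] cost 2.65 2 [array([-1.503,  0.034,  5.   ]), None]
red [ 0.4392  0.114  -1.3328] cost 0.72 2 [array([-1.484e+00,  1.700e-02,  1.930e+02]), array([1.26e-01, 2.20e-02, 3.90e+01])]
yellow [ 0.5404  0.1037 -0.9164] cost 0.7 2 [array([-1.444e+00,  1.100e-02,  1.270e+02]), array([9.67e-01, 2.50e-02, 3.50e+01])]
```

View pics/t12c.png

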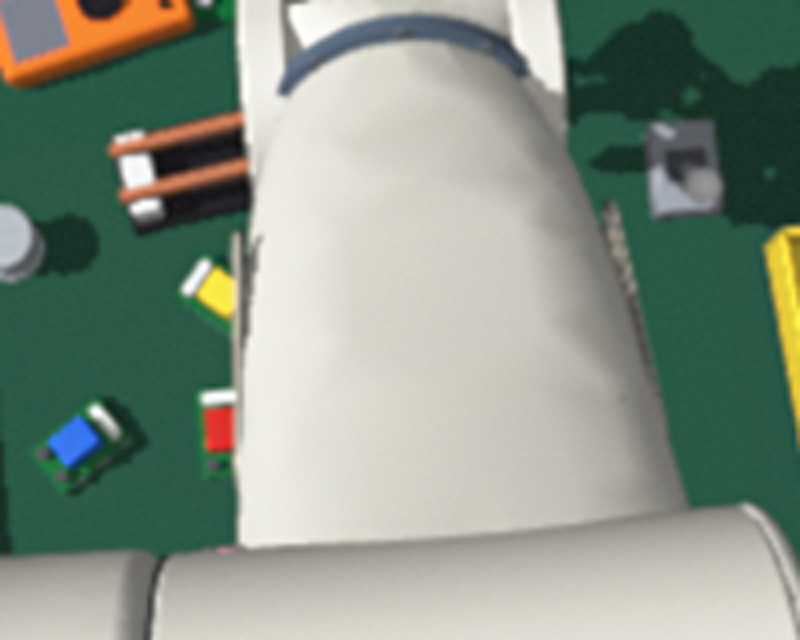

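```bash
python3 -c "
from h import *
plan(.443,.2205,.1,.57)"
```

```text
t 21.9 tcp [ 0.6385 -0.0277  0.1563] jaw 0.619 tilt [-0.0003  0.    ] q6 -0.67 open 0.0505 F [ 0.4 -0.2 -0.4]
SHIFT mm (present axes) [315.6 -15.1  56.4] TURN about tool z 0.049 alt -3.092
SHIFT after turn [314.4 -30.6  56.4]
```

```bash
python3 -m jog '45 -2 0 0 0 .049 .55;45 -4 0 0 0 0 .55;45 -5 5 0 0 0 .55;45 -5 5 0 0 0 .55;45 -5 5 0 0 0 .55;45 -5 15 0 0 0 .55;45 -5 15 0 0 0 .55;0 0 10 0 0 0 .55'|tail -1
python3 -m jog '0 0 0 0 0 0 .55;0 0 0 0 0 0 .55'|tail -1
python3 - <<'E'
from run1 import *
plan(.443,.2205,.015,.57)
ims={n:shot(n,n[0]+"13") for n in("top","scene")}
crop(ims["top"],190,140,390,300,4,"t13c")
crop(ims["scene"],140,140,340,290,4,"s13c")
report(ims)
E
```

```text
opening: 0.0502
opening: 0.05
t 22.9 tcp [0.4407 0.2184 0.1018] jaw 0.571 tilt [ 0.0004 -0.0001] q6 -0.11 open 0.05 F [0.3 0.2 0. ]
SHIFT mm (present axes) [ 0.5  3.  86.8] TURN about tool z 0.001 alt -3.14
SHIFT after turn [ 0.5  3.  86.8]
blue [ 0.6871 -0.0974  0.2273] cost 0.14 1 [array([-7.3e-02,  2.4e-02,  3.7e+01]), array([-1.943e+00,  2.400e-02,  9.700e+01])]
blue [ 0.6707 -0.0253  0.2089] cost 0.14 1 [array([1.12e-01, 2.90e-02, 3.10e+01]), array([-1.538e+00,  1.600e-02,  6.000e+01])]
blue [ 0.4364  0.0027 -1.0035] cost 0.23 2 [array([-1.065,  0.025,  4.   ]), array([-0.999,  0.023, 10.   ])]
red [ 0.6287 -0.3777  0.0013] cost 0.67 1 [None, None]
red [ 0.6885 -0.0594 -0.1406] cost 2.51 1 [array([ 0.652,  0.02 , 16.   ]), array([2.404e+00, 2.300e-02, 5.000e+01])]
red [0.656  0.1026 0.4459] cost 2.45 2 [None, None]
red [ 0.6586 -0.063  -0.1352] cost 2.15 1 [None, array([9.85e-01, 2.30e-02, 5.20e+01])]
red [ 0.6313  0.0887 -0.8807] cost 0.98 1 [None, None]
red [ 0.4313 -0.0651  0.6887] cost 0.22 2 [None, None]
red [0.4386 0.1123 0.0201] cost 0.27 2 [array([0.057, 0.025, 6.   ]), None]
red [ 0.4398  0.3381 -1.3319] cost 0.4 1 [array([-2.458e+00,  1.300e-02,  1.180e+02]), None]
yellow [0.5388 0.1012 0.8238] cost 0.25 2 [array([8.77e-01, 2.60e-02, 3.60e+01]), array([9.38e-01, 2.80e-02, 3.30e+01])]
```

View pics/t13c.png

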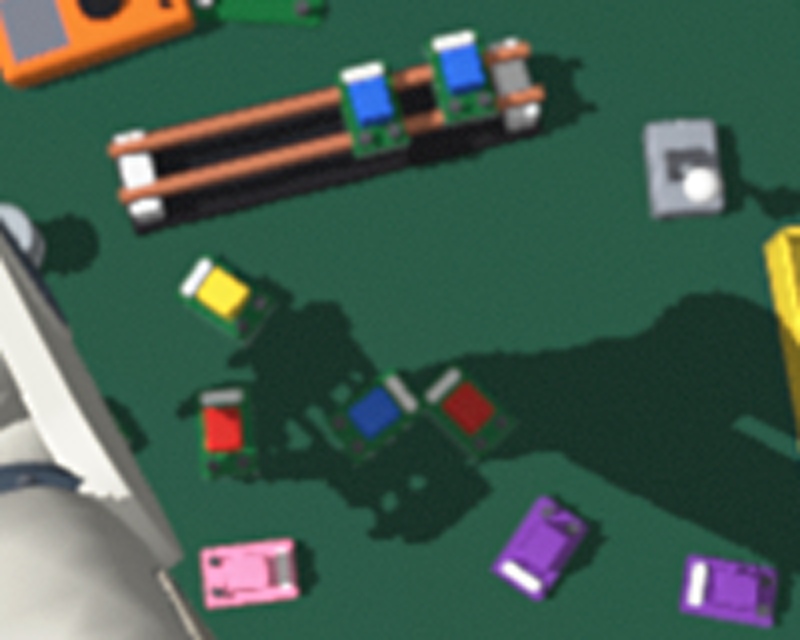

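View pics/s13c.png

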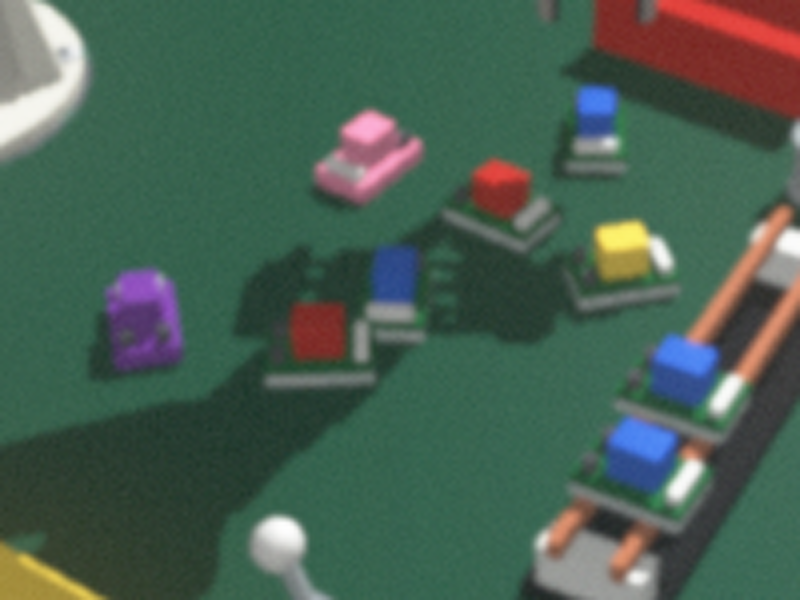

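```bash
python3 -m jog '0 3 30 0 0 0 .55;0 0 30 0 0 0 .55;0 0 20 0 0 0 .55;0 0 5 0 0 0 .55;0 0 0 0 0 0 .55;0 0 0 0 0 0 .1;0 0 0 0 0 0 .1;0 0 0 0 0 0 .1'; python3 -m jog '0 0 0 0 0 0 .1;0 0 0 0 0 0 .1;0 0 0 0 0 0 .1;0 0 -30 0 0 0 .1;0 0 -40 0 0 0 .1;0 0 -45 0 0 0 .1;0 0 0 0 0 -.15 .1'|tail -1
python3 - <<'E'
from run1 import *
plan(.6411,.1137,.13,1.694)
ims={n:shot(n,n[0]+"14") for n in("top","scene")}
crop(ims["scene"],200,120,360,240,5,"s14c")
report({"top":ims["top"]},["blue"],.05) if 0 else None
for b in blobs(ims["top"],"blue"):
    P=pix2("top",b[0],.08)
    if P[0]>.6 and P[0]<.75:
        print(fitcap(ims,{"top":b[1]},[P[0],P[1],.1],.05))
for b in blobs(ims["scene"],"blue"):
    P=pix2("scene",b[0],.075)
    if P[0]>.6 and P[0]<.75:
        print("sc",fitcap(ims,{"scene":b[1]},[P[0],P[1],.1],.05))
E
```

```text
time: 23.85
tcp_pos: [0.4431, 0.2207, 0.0175]
ee_rot: [1.503, 2.758, 0.002]
contact_force: [0.7, 0.0, -0.1]
opening: 0.0287
opening: 0.0238
t 24.6 tcp [0.4456 0.2221 0.137 ] jaw 0.724 tilt [0.008 0.004] q6 -0.26 open 0.0238 F [-0.1  0.3 -0.6]
SHIFT mm (present axes) [-210.7   74.6    8.1] TURN about tool z -0.97 alt 2.171
SHIFT after turn [-180.6 -131.6    8.1]
(array([ 0.67104687, -0.09306211,  0.21208017]), np.float64(0.1574642126789366))
(array([ 0.65481508, -0.02380114,  0.20620822]), np.float64(0.15825446898002102))
sc (array([ 0.65714279, -0.02420757,  0.20376155]), np.float64(0.1230217606330366))
sc (array([ 0.67203248, -0.09396776,  0.141526  ]), np.float64(0.09289797713280563))
```

View pics/s14c.png

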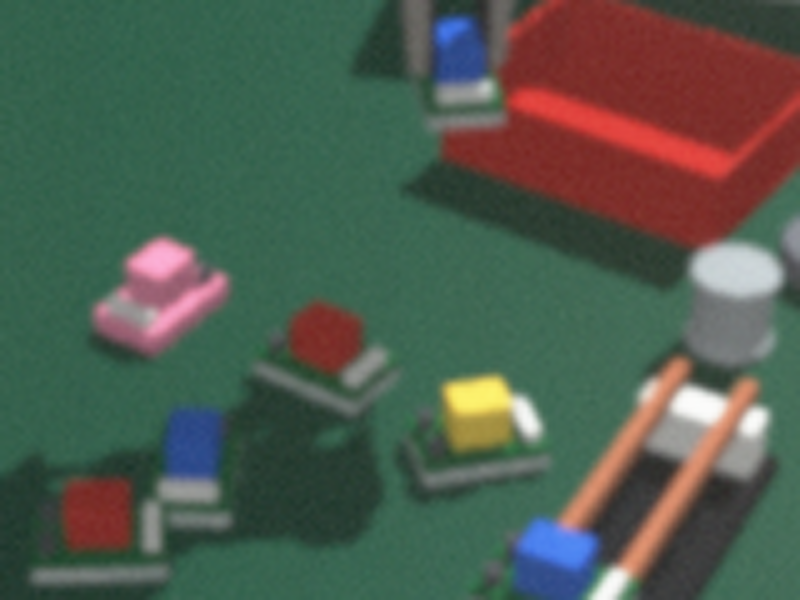

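```bash
python3 -m jog '0 0 0 0 0 -.15 .1;0 0 0 0 0 -.15 .1;0 0 0 0 0 -.15 .1;0 0 0 0 0 -.15 .1;0 0 0 0 0 -.15 .1;0 0 0 0 0 -.15 .1;0 0 0 0 0 -.07 .1'|tail -1; python3 -m jog '-36 -26 0 0 0 0 .1;-36 -26 0 0 0 0 .1;-36 -26 0 0 0 0 .1;-36 -26 0 0 0 0 .1;-36 -27 0 0 0 0 .1;0 0 0 0 0 0 .1;0 0 0 0 0 0 .1;0 0 0 0 0 0 .1'
python3 -c "
from h import *
plan(.6411,.1137,.0675,1.694)
shot('scene','s15')
im=cv2.imread('pics/s15.png')[:,:,::-1]
crop(im,220,130,380,280,5,'s15c')
"
```

```text
opening: 0.0238
time: 26.15
tcp_pos: [0.6352, 0.1127, 0.1303]
ee_rot: [0.189, -3.133, 0.0]
contact_force: [-0.7, -0.1, -1.2]
opening: 0.0237
t 26.1 tcp [0.6352 0.1127 0.1303] jaw 1.691 tilt [-0.0029 -0.0002] q6 -1.52 open 0.0237 F [-0.7 -0.1 -1.2]
SHIFT mm (present axes) [-6.1  0.3 62.8] TURN about tool z -0.003 alt 3.139
SHIFT after turn [-6.1  0.3 62.8]
```

View pics/s15c.png

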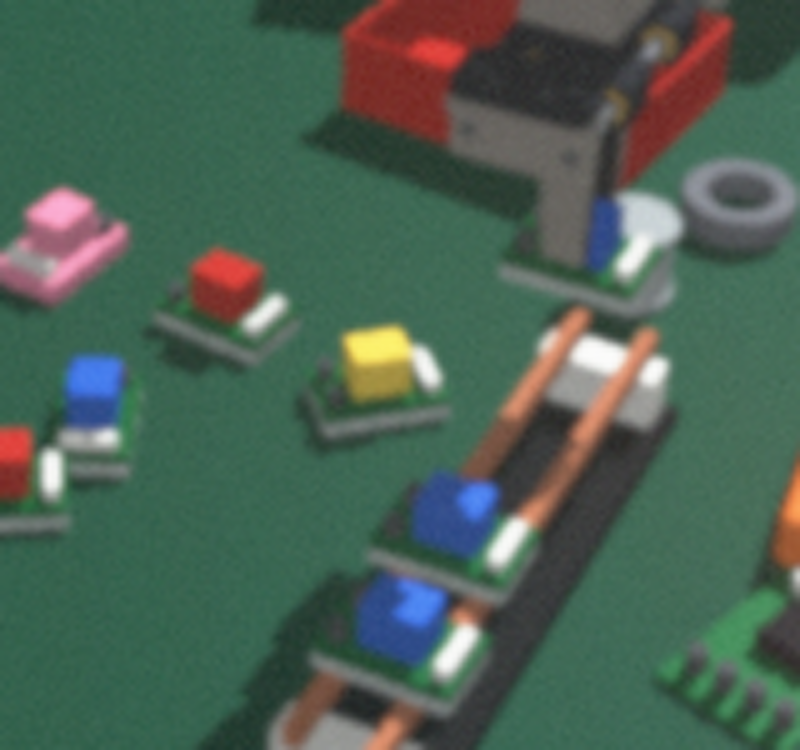

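```bash
python3 -m jog '-4 0 25 0 0 0 .1;0 0 22 0 0 0 .1;0 0 8 0 0 0 .1;0 0 0 0 0 0 .1;0 0 0 0 0 0 .1;0 0 0 0 0 0 .1' 
python3 -c "
from h import *
plan(.6411,.1137,.0675,1.694)"
```

```text
time: 26.8
tcp_pos: [0.6417, 0.1131, 0.0779]
ee_rot: [-0.192, 3.134, 0.0]
contact_force: [0.1, 0.4, -1.2]
opening: 0.0236
t 26.8 tcp [0.6417 0.1131 0.0779] jaw 1.693 tilt [0.0017 0.0003] q6 -1.52 open 0.0236 F [ 0.1  0.4 -1.2]
SHIFT mm (present axes) [ 0.5  0.6 10.4] TURN about tool z -0.001 alt 3.141
SHIFT after turn [ 0.5  0.6 10.4]
```

```bash
python3 -m jog '0 0 8 0 0 0 .1;0 0 0 0 0 0 .1;0 0 0 0 0 0 .1'; python3 -m jog '0 0 2 0 0 0 .1;0 0 0 0 0 0 .1;0 0 0 0 0 0 .1'; python3 -m jog '0 0 1 0 0 0 .1;0 0 0 0 0 0 .1;0 0 0 0 0 0 .1'
```

```text
time: 27.1
tcp_pos: [0.6409, 0.1127, 0.0684]
ee_rot: [0.192, -3.135, 0.0]
contact_force: [0.7, 0.6, -0.8]
opening: 0.0237
time: 27.4
tcp_pos: [0.6414, 0.1128, 0.0674]
ee_rot: [-0.192, 3.135, 0.0]
contact_force: [-2.3, -0.4, 5.3]
opening: 0.0238
time: 27.7
tcp_pos: [0.6414, 0.1128, 0.0673]
ee_rot: [-0.192, 3.135, 0.0]
contact_force: [-4.6, -1.5, 15.0]
opening: 0.0236
```

```bash
python3 -m jog '0 0 -2 0 0 0 .45;0 0 0 0 0 0 .45;0 0 0 0 0 0 .45;0 0 -30 0 0 0 .45;0 0 -45 0 0 0 .45;20 0 -15 0 0 .15 .5;0 0 0 0 0 .15 .5;0 0 0 0 0 .15 .5'|tail -1;python3 -m jog '0 0 0 0 0 .15 .5;0 0 0 0 0 .15 .5;0 0 0 0 0 .15 .5;0 0 0 0 0 .15 .5;0 0 0 0 0 .074 .5'|tail -1
python3 - <<'E'
from run1 import *
plan(.4364,.0027,.1,.57)
ims={n:shot(n,n[0]+"16") for n in("top","scene")}
crop(ims["scene"],180,130,340,280,5,"s16c")
E
```

```text
opening: 0.0458
opening: 0.046
t 29.0 tcp [0.6211 0.1104 0.1573] jaw 0.563 tilt [-0.0003 -0.0001] q6 -0.39 open 0.046 F [-0.1 -0.   0.1]
SHIFT mm (present axes) [   7.6 -213.7   57.3] TURN about tool z -0.007 alt 3.135
SHIFT after turn [   9.  -213.6   57.3]
```

View pics/s16c.png

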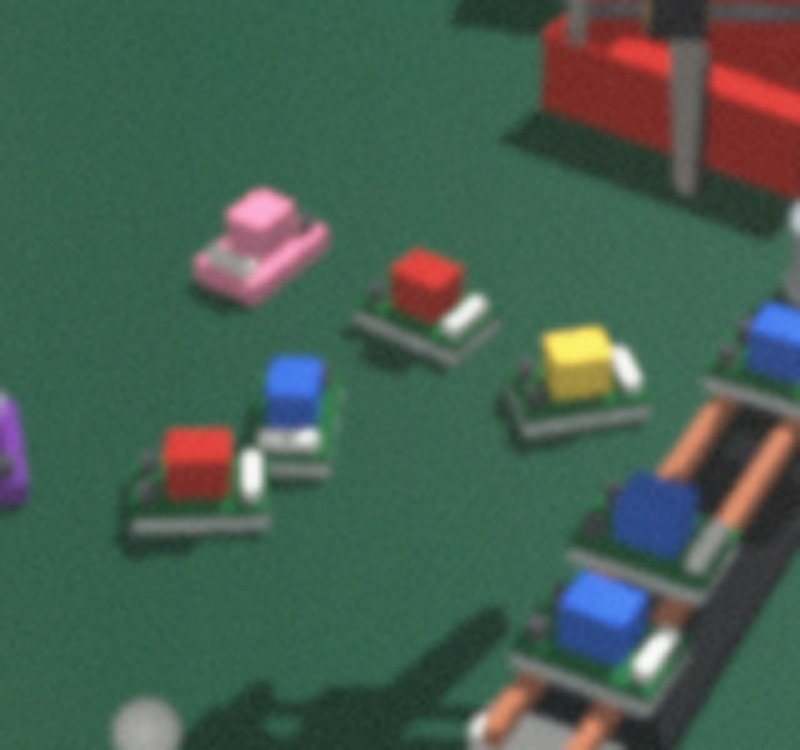

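```bash
python3 -m jog '1 -43 5 0 0 -.007 .5;2 -43 10 0 0 0 .5;2 -43 10 0 0 0 .5;2 -43 10 0 0 0 .5;2 -42 10 0 0 0 .5;0 0 12 0 0 0 .5;0 0 0 0 0 0 .5;0 0 0 0 0 0 .5'|tail -1
python3 -c "
from h import *
plan(.4364,.0027,.015,.57)
im=shot('scene','s17')
crop(im,160,150,320,280,5,'s17c')
"
```

```text
opening: 0.046
t 29.9 tcp [0.4375 0.0017 0.1009] jaw 0.577 tilt [0.0007 0.    ] q6 -0.58 open 0.046 F [ 0.1  0.2 -0.2]
SHIFT mm (present axes) [ 1.5 -0.4 85.9] TURN about tool z 0.007 alt -3.134
SHIFT after turn [ 1.4 -0.4 85.9]
```

View pics/s17c.png

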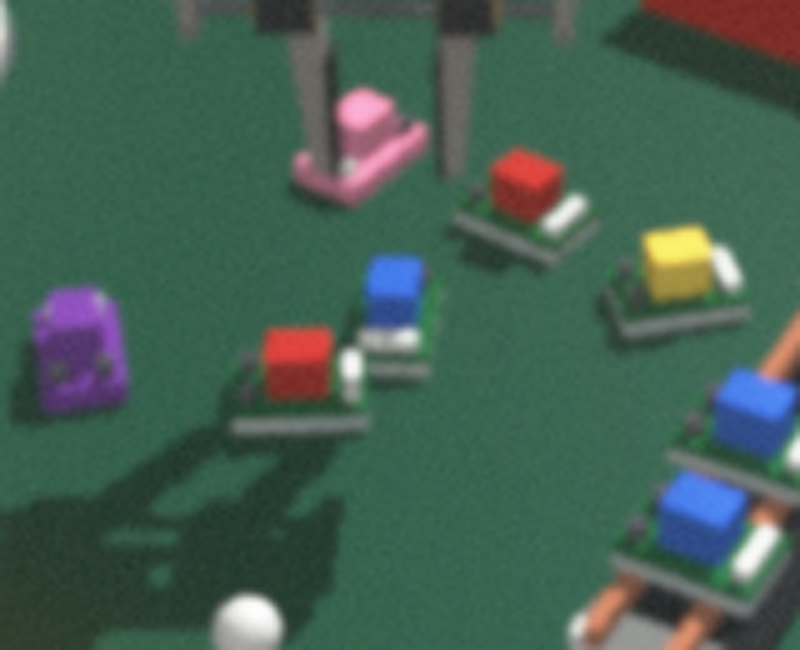

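```bash
python3 -m jog '2 0 30 0 0 0 .5;0 0 30 0 0 0 .5;0 0 20 0 0 0 .5;0 0 6 0 0 0 .5;0 0 0 0 0 0 .5;0 0 0 0 0 0 .1;0 0 0 0 0 0 .1;0 0 0 0 0 0 .1'; python3 -m jog '0 0 0 0 0 0 .1;0 0 0 0 0 0 .1;0 0 0 0 0 0 .1;0 0 -30 0 0 0 .1;0 0 -40 0 0 0 .1;0 0 -45 0 0 0 .1;0 0 0 0 0 -.15 .1'|tail -1
python3 - <<'E'
from run1 import *
plan(.6497,.0442,.13,1.694)
ims={n:shot(n,n[0]+"18") for n in("top","scene")}
crop(ims["scene"],160,150,320,280,5,"s18c")
E
```

```text
time: 30.75
tcp_pos: [0.4363, 0.0033, 0.0155]
ee_rot: [1.498, 2.76, 0.001]
contact_force: [-0.2, 0.3, 2.3]
opening: 0.0235
opening: 0.0233
t 31.4 tcp [0.439  0.0033 0.1348] jaw 0.727 tilt [0.0091 0.0001] q6 -0.72 open 0.0233 F [ 0.1  0.5 -2. ]
SHIFT mm (present axes) [-109.4  184.6    6.7] TURN about tool z -0.967 alt 2.174
SHIFT after turn [-214.    14.7    6.7]
```

View pics/s18c.png

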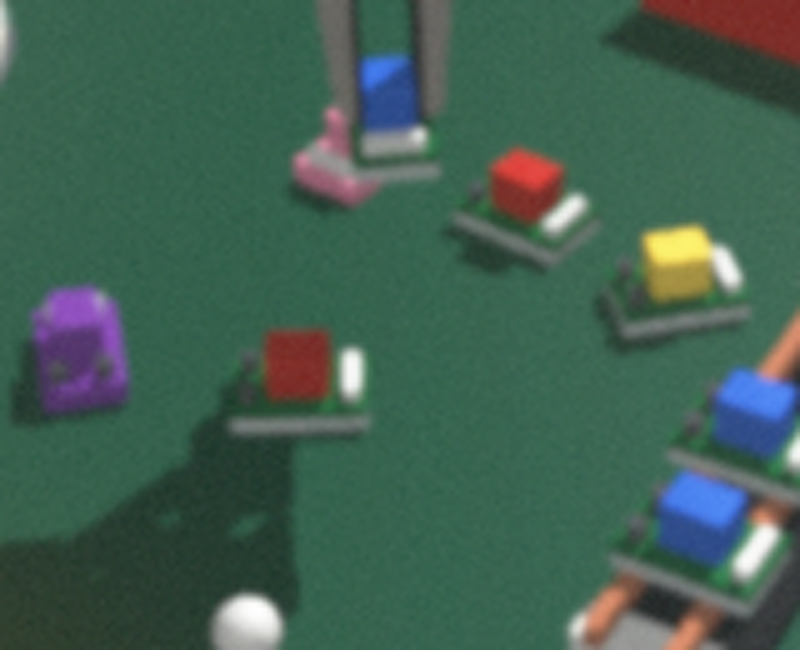

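```bash
python3 -m jog '0 0 0 0 0 -.15 .1;0 0 0 0 0 -.15 .1;0 0 0 0 0 -.15 .1;0 0 0 0 0 -.15 .1;0 0 0 0 0 -.15 .1;0 0 0 0 0 -.15 .1;0 0 0 0 0 -.067 .1'|tail -1; python3 -m jog '-42 3 0 0 0 0 .1;-42 3 0 0 0 0 .1;-42 3 0 0 0 0 .1;-42 3 0 0 0 0 .1;-43 3 0 0 0 0 .1;0 0 0 0 0 0 .1;0 0 0 0 0 0 .1;0 0 0 0 0 0 .1'
python3 - <<'E'
from run1 import *
plan(.6497,.0442,.0655,1.694)
ims={n:shot(n,n[0]+"19") for n in("top","scene")}
crop(ims["scene"],200,130,360,280,5,"s19c")
E
```

```text
opening: 0.024
time: 33.05
tcp_pos: [0.6413, 0.0437, 0.1283]
ee_rot: [0.189, -3.133, 0.0]
contact_force: [0.1, 0.1, -1.2]
opening: 0.0238
t 33.0 tcp [0.6413 0.0437 0.1283] jaw 1.691 tilt [-0.0031 -0.0002] q6 -1.63 open 0.0238 F [ 0.1  0.1 -1.2]
SHIFT mm (present axes) [-8.6 -0.5 62.8] TURN about tool z -0.003 alt 3.139
SHIFT after turn [-8.6 -0.6 62.8]
```

View pics/s19c.png

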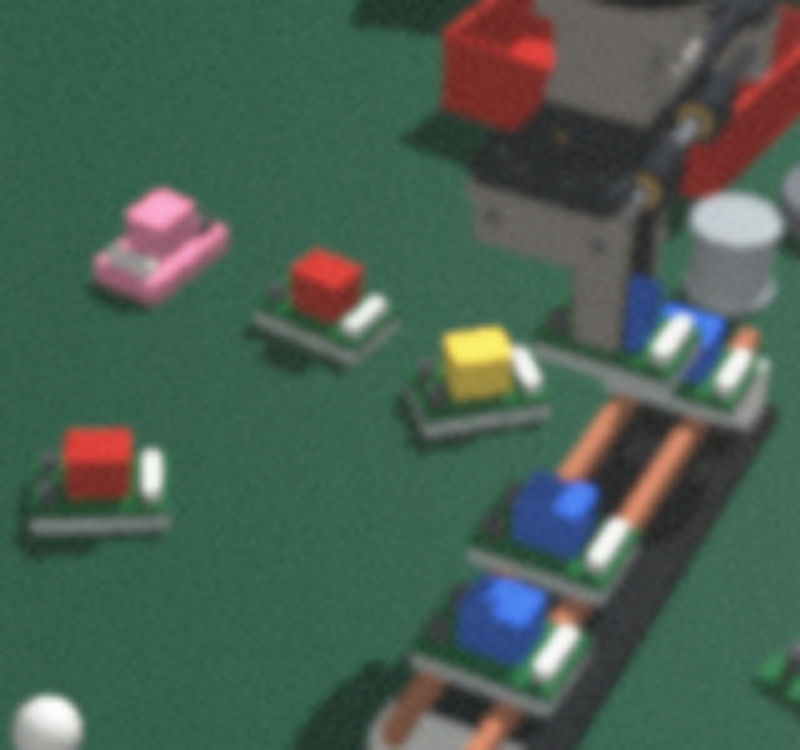

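```bash
python3 -m jog '-6 0 25 0 0 0 .1;0 0 22 0 0 0 .1;0 0 8 0 0 0 .1;0 0 0 0 0 0 .1;0 0 0 0 0 0 .1;0 0 0 0 0 0 .1' 
python3 -c "
from h import *
plan(.6497,.0442,.0655,1.694)"
```

```text
time: 33.75
tcp_pos: [0.6498, 0.0447, 0.0759]
ee_rot: [-0.192, 3.134, 0.0]
contact_force: [0.7, 0.3, -1.1]
opening: 0.0234
t 33.8 tcp [0.6498 0.0447 0.0759] jaw 1.693 tilt [0.0018 0.0001] q6 -1.63 open 0.0234 F [ 0.7  0.3 -1.1]
SHIFT mm (present axes) [ 0.2 -0.5 10.4] TURN about tool z -0.001 alt 3.14
SHIFT after turn [ 0.2 -0.5 10.4]
```

```bash
python3 -m jog '0 0 8 0 0 0 .1;0 0 0 0 0 0 .1;0 0 0 0 0 0 .1'; python3 -m jog '0 0 2 0 0 0 .1;0 0 0 0 0 0 .1;0 0 0 0 0 0 .1'; python3 -m jog '0 0 1 0 0 0 .1;0 0 0 0 0 0 .1;0 0 0 0 0 0 .1'
```

```text
time: 34.05
tcp_pos: [0.6489, 0.0447, 0.0664]
ee_rot: [0.192, -3.135, 0.0]
contact_force: [0.0, 0.2, -0.8]
opening: 0.0237
time: 34.35
tcp_pos: [0.6495, 0.0447, 0.0655]
ee_rot: [-0.192, 3.135, 0.0]
contact_force: [-2.5, 0.2, 6.5]
opening: 0.0235
time: 34.65
tcp_pos: [0.6495, 0.0447, 0.0654]
ee_rot: [-0.192, 3.135, 0.0]
contact_force: [-5.0, -1.1, 14.7]
opening: 0.024
```

```bash
python3 -m jog '0 0 -2 0 0 0 .45;0 0 0 0 0 0 .45;0 0 0 0 0 0 .45;0 0 -30 0 0 0 .45;0 0 -45 0 0 0 .45;20 0 -15 0 0 .15 .5;0 0 0 0 0 .15 .5;0 0 0 0 0 .15 .5'|tail -1;python3 -m jog '0 0 0 0 0 .15 .55;0 0 0 0 0 .15 .55;0 0 0 0 0 .15 .55;0 0 0 0 0 .15 .55;0 0 0 0 0 .15 .55;0 0 0 0 0 .15 .55;0 0 0 0 0 .15 .55;0 0 0 0 0 .15 .55'|tail -1
python3 -m jog '0 0 0 0 0 .15 .55;0 0 0 0 0 .15 .55;0 0 0 0 0 .15 .55;0 0 0 0 0 .15 .55;0 0 0 0 0 .15 .55;0 0 0 0 0 0 .55' |tail -1
python3 - <<'E'
from run1 import *
plan(.5388,.1012,.1,-.71)
ims={n:shot(n,n[0]+"20") for n in("top","scene")}
crop(ims["scene"],180,130,360,280,4,"s20c")
crop(ims["top"],190,140,390,300,4,"t20c")
E
```

```text
opening: 0.0455
opening: 0.0507
opening: 0.0504
t 36.9 tcp [0.6292 0.0422 0.1553] jaw -0.709 tilt [-0.0003 -0.    ] q6 0.77 open 0.0504 F [0.2 0.3 0.4]
SHIFT mm (present axes) [ -14.1 -107.    55.3] TURN about tool z 0.001 alt -3.141
SHIFT after turn [ -14.2 -107.    55.3]
```

View pics/s20c.png

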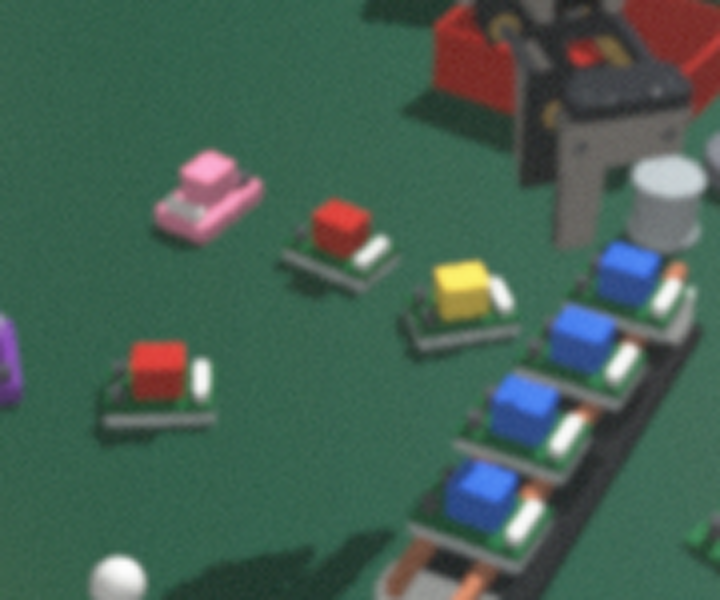

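```bash
python3 -m jog '-4 -36 15 0 0 0 .55;-5 -36 20 0 0 0 .55;-5 -35 20 0 0 0 .55;0 0 0 0 0 0 .55;0 0 0 0 0 0 .55'|tail -1
python3 -c "
from h import *
plan(.5388,.1012,.015,-.71)"
```

```text
opening: 0.0505
t 37.5 tcp [0.5387 0.1014 0.1006] jaw -0.703 tilt [-0.0002 -0.0002] q6 0.89 open 0.0505 F [0.2 1.2 1.2]
SHIFT mm (present axes) [-0.1  0.2 85.6] TURN about tool z 0.007 alt -3.135
SHIFT after turn [-0.1  0.2 85.6]
```

```bash
python3 -m jog '0 0 30 0 0 0 .55;0 0 30 0 0 0 .55;0 0 20 0 0 0 .55;0 0 5 0 0 0 .55;0 0 0 0 0 0 .55;0 0 0 0 0 0 .1;0 0 0 0 0 0 .1;0 0 0 0 0 0 .1'; python3 -m jog '0 0 0 0 0 0 .1;0 0 0 0 0 0 .1;0 0 0 0 0 0 .1;0 0 -30 0 0 0 .1;0 0 -40 0 0 0 .1;0 0 -45 0 0 0 .1;0 0 -35 0 0 0 .1'|tail -1
python3 - <<'E'
from run1 import *
plan(.445,-.386,.16,-.71)
ims={n:shot(n,n[0]+"21") for n in("top","scene")}
crop(ims["scene"],180,130,360,280,4,"s21c")
E
```

```text
time: 38.25
tcp_pos: [0.5396, 0.1012, 0.0166]
ee_rot: [2.853, 1.315, 0.003]
contact_force: [-0.4, 0.0, -1.0]
opening: 0.0285
opening: 0.0237
t 39.0 tcp [0.539  0.1012 0.168 ] jaw -0.707 tilt [0.0013 0.0002] q6 0.89 open 0.0237 F [ 0.6 -0.2 -1.1]
SHIFT mm (present axes) [-431.5  244.9    7.8] TURN about tool z 0.003 alt -3.138
SHIFT after turn [-430.7  246.3    7.8]
```

View pics/s21c.png

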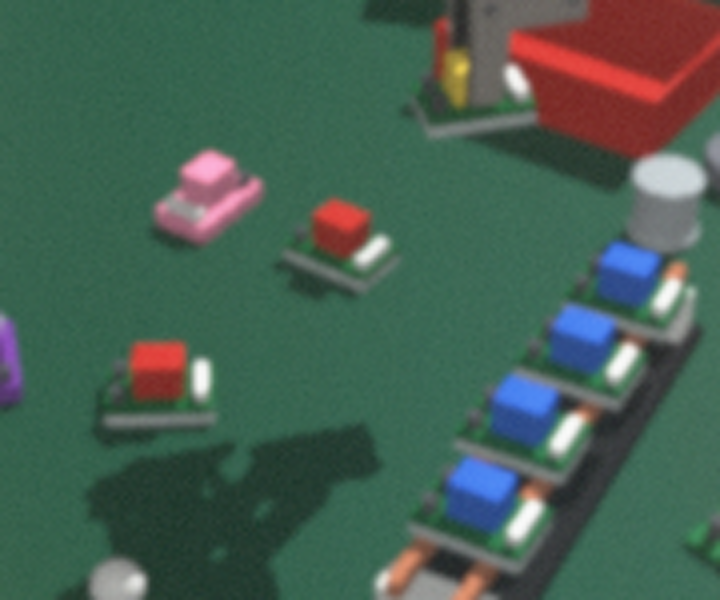

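```bash
python3 -m jog '-39 22 0 0 0 0 .1;-39 22 0 0 0 0 .1;-39 22 0 0 0 0 .1;-39 22 0 0 0 0 .1;-39 22 0 0 0 0 .1;-39 22 0 0 0 0 .1;-39 22 0 0 0 0 .1;-39 22 0 0 0 0 .1'|tail -1; python3 -m jog '-39 23 0 0 0 0 .1;-39 23 0 0 0 0 .1;-39 23 0 0 0 0 .1;0 0 0 0 0 0 .1;0 0 0 0 0 0 .1'|tail -1
python3 - <<'E'
from run1 import *
plan(.445,-.386,.045,-.71)
ims={n:shot(n,n[0]+"22") for n in("top","scene")}
crop(ims["scene"],20,170,220,320,4,"s22c")
E
```

```text
opening: 0.024
opening: 0.0236
t 40.4 tcp [ 0.4455 -0.3843  0.1643] jaw -0.709 tilt [-0.0014  0.0015] q6 -0.01 open 0.0236 F [ 0.2  0.3 -1.2]
SHIFT mm (present axes) [ -1.6   1.  119.3] TURN about tool z 0.001 alt -3.141
SHIFT after turn [ -1.6   1.  119.3]
```

View pics/s22c.png

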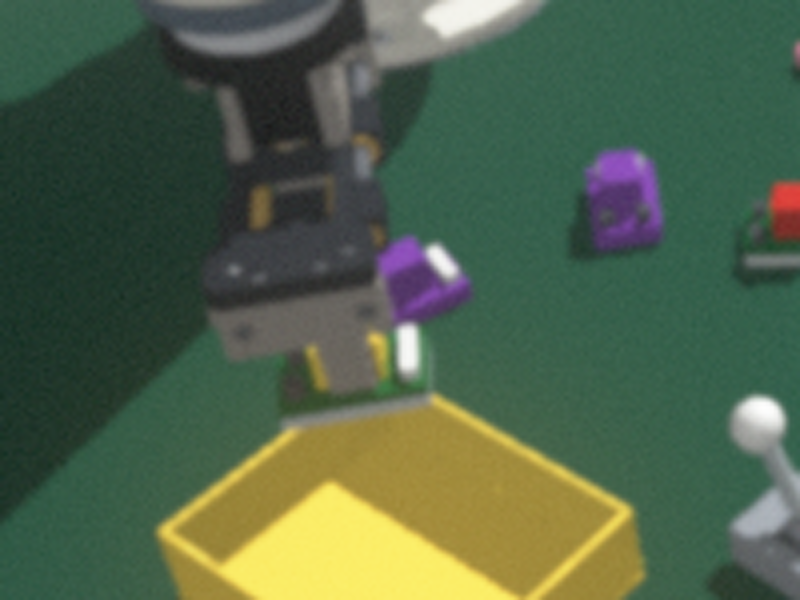

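```bash
python3 -m jog '0 0 40 0 0 0 .1;0 0 40 0 0 0 .1;0 0 35 0 0 0 .1;0 0 22 0 0 0 .1;0 0 0 0 0 0 .1;0 0 0 0 0 0 .45;0 0 0 0 0 0 .45;0 0 0 0 0 0 .45'; python3 -m jog '0 0 -40 0 0 0 .45;0 0 -40 0 0 0 .45;0 0 -40 0 0 0 .45;0 0 -15 0 0 0 .55'|tail -1
python3 - <<'E'
from run1 import *
ims={n:shot(n,n[0]+"23") for n in("top","scene")}
report(ims,["red"])
crop(ims["scene"],20,170,220,320,4,"s23c")
E
```

```text
time: 41.25
tcp_pos: [0.4475, -0.3848, 0.0303]
ee_rot: [2.851, 1.315, 0.002]
contact_force: [0.7, -0.6, -0.9]
opening: 0.0411
opening: 0.0473
red [ 0.6284 -0.3778  0.0224] cost 0.67 1 [None, None]
red [ 0.6867 -0.0638  1.353 ] cost 2.6 1 [array([ 0.264,  0.021, 14.   ]), array([2.245e+00, 2.300e-02, 4.400e+01])]
red [ 0.6696  0.0131 -0.0295] cost 1.93 1 [array([-0.246,  0.026,  3.   ]), array([2.287e+00, 2.200e-02, 4.200e+01])]
red [ 0.6518 -0.0626 -0.1789] cost 2.41 1 [None, array([7.27e-01, 2.60e-02, 4.50e+01])]
red [ 0.6401  0.0083 -0.0386] cost 1.69 1 [None, array([9.61e-01, 2.50e-02, 3.90e+01])]
red [0.6286 0.0797 0.1997] cost 2.5 1 [None, array([ 0.706,  0.029, 25.   ])]
red [ 0.4311 -0.0655  0.6481] cost 0.27 2 [array([6.27e-01, 2.60e-02, 3.40e+01]), array([8.49e-01, 2.60e-02, 4.30e+01])]
red [0.4383 0.1122 0.0524] cost 0.32 2 [array([3.3e-02, 2.5e-02, 3.2e+01]), array([2.14e-01, 2.30e-02, 3.70e+01])]
```

View pics/s23c.png

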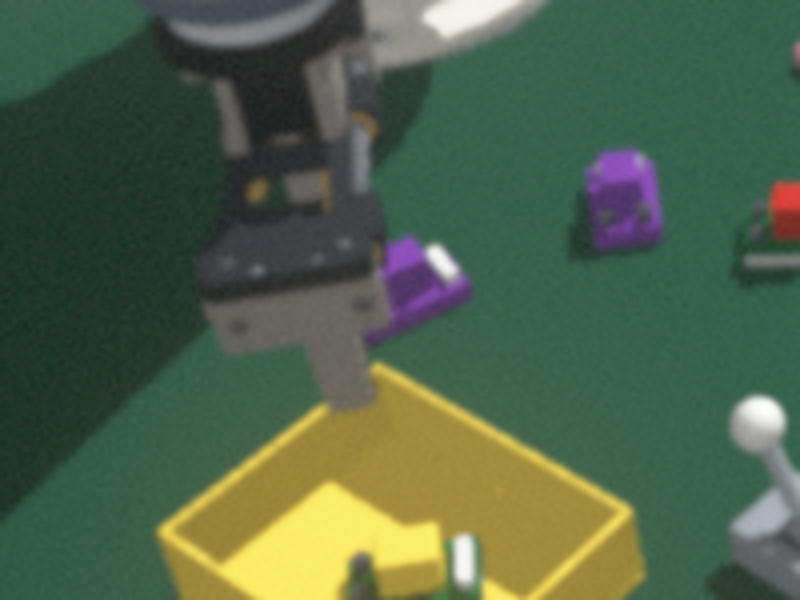

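```bash
python3 -c "
from h import *
plan(.4311,-.0655,.1,-.87)"
```

```text
t 41.8 tcp [ 0.4479 -0.3854  0.1669] jaw -0.707 tilt [ 0.0046 -0.0039] q6 -0.01 open 0.0508 F [ 0.9 -0.2 -0.7]
SHIFT mm (present axes) [ 232.4 -221.    65.5] TURN about tool z 0.163 alt -2.979
SHIFT after turn [ 193.4 -255.7   65.5]
```

```bash
python3 -m jog '0 0 0 0 0 .08 .55;0 0 0 0 0 .083 .55;29 -39 0 0 0 0 .55;29 -39 0 0 0 0 .55;29 -39 0 0 0 0 .55;29 -39 5 0 0 0 .55;29 -39 10 0 0 0 .55;29 -39 20 0 0 0 .55'|tail -1; python3 -m jog '19 -21 20 0 0 0 .55;0 0 7 0 0 0 .55;0 0 0 0 0 0 .55;0 0 0 0 0 0 .55'|tail -1
python3 -c "
from h import *
plan(.4311,-.0655,.015,-.87)"
```

```text
opening: 0.0505
opening: 0.0509
t 43.0 tcp [ 0.4295 -0.0679  0.1023] jaw -0.87 tilt [-0.0008 -0.0001] q6 0.71 open 0.0509 F [-0.2 -0.2  1. ]
SHIFT mm (present axes) [ 2.8 -0.8 87.3] TURN about tool z -0.0 alt 3.141
SHIFT after turn [ 2.8 -0.8 87.3]
```

```bash
python3 -m jog '3 -1 30 0 0 0 .55;0 0 30 0 0 0 .55;0 0 20 0 0 0 .55;0 0 6 0 0 0 .55;0 0 0 0 0 0 .55;0 0 0 0 0 0 .1;0 0 0 0 0 0 .1;0 0 0 0 0 0 .1'|head -2; python3 -m jog '0 0 0 0 0 0 .1;0 0 0 0 0 0 .1;0 0 0 0 0 0 .1;0 0 -30 0 0 0 .1;0 0 -40 0 0 0 .1;0 0 -45 0 0 0 .1;0 0 -35 0 0 0 .1'|tail -1
python3 - <<'E'
from run1 import *
plan(.466,.36,.165,-.87)
ims={n:shot(n,n[0]+"24") for n in("top","scene")}
crop(ims["scene"],150,90,380,260,3.4,"s24c")
E
```

```text
time: 43.75
tcp_pos: [0.4321, -0.0647, 0.0174]
opening: 0.0237
t 44.5 tcp [ 0.4314 -0.0645  0.169 ] jaw -0.87 tilt [ 0.0013 -0.0002] q6 0.72 open 0.0237 F [-0.   0.2 -0.3]
SHIFT mm (present axes) [ 300.2 -302.     4. ] TURN about tool z 0.0 alt -3.141
SHIFT after turn [ 300.2 -302.1    4. ]
```

View pics/s24c.png

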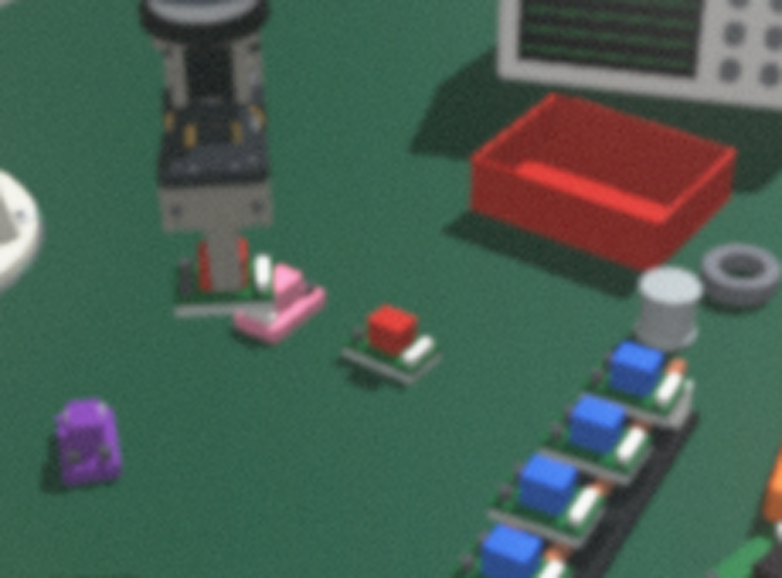

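Run:
```python
from h import *
a=np.array([pix2("top",p,.05)[:2] for p in((121,222),(172,217),(176,281),(124,286))]);print(a.round(3).tolist(),a.mean(0))
a=np.array([pix2("scene",np.array(p)/3.4+[149.6,89.6],.05)[:2] for p in((472,158),(556,95),(736,152),(668,215))]);print(a.round(3).tolist(),a.mean(0))
```

```text
[[0.553, 0.463], [0.548, 0.313], [0.364, 0.315], [0.368, 0.464]] [0.45830033 0.38889872]
[[0.375, 0.324], [0.378, 0.46], [0.556, 0.46], [0.555, 0.338]] [0.46587494 0.39547483]
```

```bash
python3 -c "
from h import *
plan(.424,.39,.165,-.87)"
```

```text
t 44.5 tcp [ 0.4342 -0.0649  0.171 ] jaw -0.87 tilt [ 0.0081 -0.0012] q6 0.72 open 0.0239 F [ 0.4  0.4 -1.9]
SHIFT mm (present axes) [ 285.6 -354.2    5.4] TURN about tool z 0.0 alt -3.141
SHIFT after turn [ 285.5 -354.3    5.4]
```

```bash
python3 -m jog '30 -37 0 0 0 0 .1;30 -37 0 0 0 0 .1;30 -37 0 0 0 0 .1;30 -37 0 0 0 0 .1;30 -37 0 0 0 0 .1;30 -37 0 0 0 0 .1;30 -37 0 0 0 0 .1;30 -37 0 0 0 0 .1'|tail -1; python3 -m jog '30 -37 0 0 0 0 .1;15 -21 0 0 0 0 .1;0 0 0 0 0 0 .1;0 0 0 0 0 0 .1'|tail -1
python3 - <<'E'
from run1 import *
plan(.424,.39,.025,-.87)
ims={n:shot(n,n[0]+"25") for n in("top","scene")}
crop(ims["scene"],230,70,400,200,4.5,"s25c")
E
```

```text
opening: 0.0236
opening: 0.0238
t 45.8 tcp [0.4199 0.3893 0.1651] jaw -0.868 tilt [-0.0017 -0.0019] q6 1.61 open 0.0238 F [-0.2 -0.1 -0.6]
SHIFT mm (present axes) [  3.9   2.1 140.1] TURN about tool z 0.002 alt -3.14
SHIFT after turn [  3.9   2.1 140.1]
```

View pics/s25c.png

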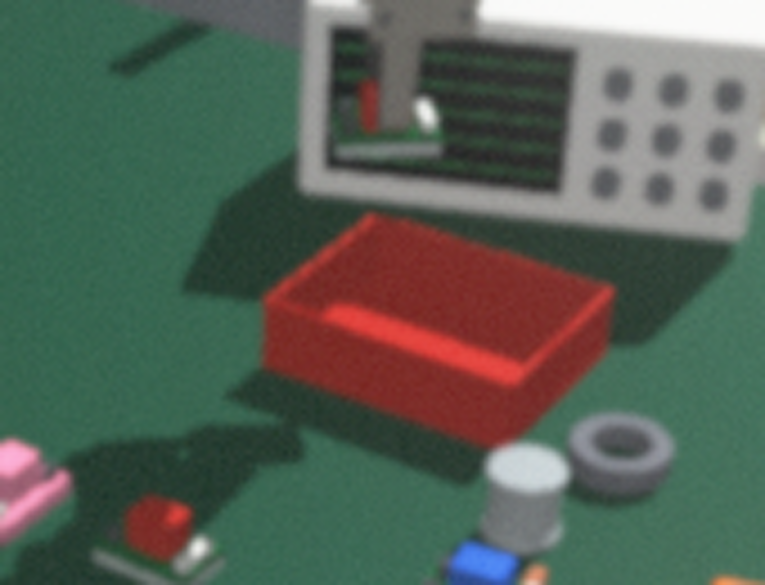

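```bash
python3 -m jog '5 2 40 0 0 0 .1;0 0 40 0 0 0 .1;0 0 35 0 0 0 .1;0 0 22 0 0 0 .1;0 0 0 0 0 0 .1;0 0 0 0 0 0 .45;0 0 0 0 0 0 .45;0 0 0 0 0 0 .45'; python3 -m jog '0 0 -40 0 0 0 .45;0 0 -40 0 0 0 .45;0 0 -40 0 0 0 .45;0 0 -15 0 0 0 .55'|tail -1
python3 - <<'E'
from run1 import *
ims={n:shot(n,n[0]+"26") for n in("top","scene")}
crop(ims["scene"],230,70,400,200,4.5,"s26c")
plan(.4383,.1122,.1,-1.51)
E
```

```text
time: 46.65
tcp_pos: [0.427, 0.3921, 0.0313]
ee_rot: [-2.95, -1.078, -0.004]
contact_force: [-0.1, 0.7, -0.5]
opening: 0.0409
opening: 0.0472
t 47.1 tcp [0.4276 0.393  0.1686] jaw -0.87 tilt [0.0052 0.0047] q6 1.61 open 0.0504 F [ 0.4 -0.3  0.3]
SHIFT mm (present axes) [-173.4  221.5   67.3] TURN about tool z 0.64 alt -2.502
SHIFT after turn [ -6.8 281.2  67.3]
```

View pics/s26c.png

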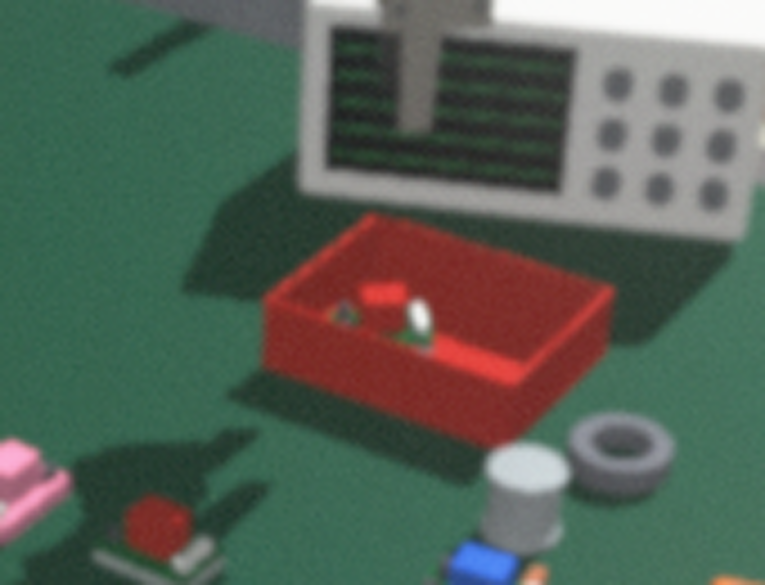

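In the red bin. Next the second red module.

```bash
python3 -m jog '0 0 0 0 0 .15 .55;0 0 0 0 0 .15 .55;0 0 0 0 0 .15 .55;0 0 0 0 0 .15 .55;0 0 0 0 0 .04 .55;-1 46 0 0 0 0 .55;-1 47 0 0 0 0 .55;-1 47 0 0 0 0 .55'|tail -1; python3 -m jog '-1 47 5 0 0 0 .55;-1 47 20 0 0 0 .55;-1 47 20 0 0 0 .55;0 0 20 0 0 0 .55;0 0 0 0 0 0 .55;0 0 0 0 0 0 .55'|tail -1
python3 - <<'E'
from run1 import *
plan(.4383,.1122,.015,-1.51)
shot("scene","s27")
im=cv2.imread("pics/s27.png")[:,:,::-1]
crop(im,180,100,340,230,5,"s27c")
E
```

```text
opening: 0.0508
opening: 0.0503
t 48.5 tcp [0.4366 0.1128 0.1002] jaw -1.51 tilt [-0.0013 -0.0002] q6 1.76 open 0.0503 F [-1.3  1.4  0.3]
SHIFT mm (present axes) [ 1.8  0.7 85.2] TURN about tool z -0.0 alt 3.141
SHIFT after turn [ 1.8  0.7 85.2]
```

View pics/s27c.png

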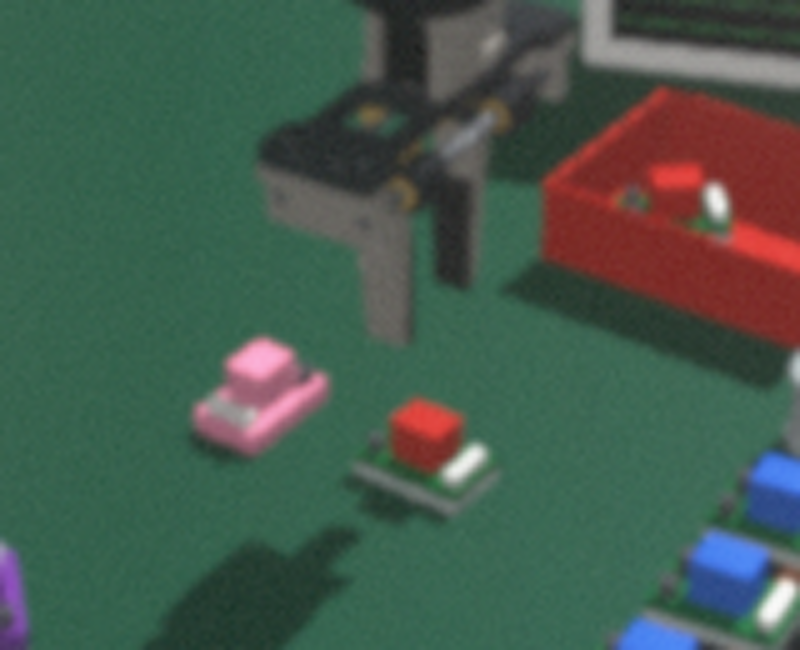

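```bash
python3 -m jog '2 1 30 0 0 0 .55;0 0 30 0 0 0 .55;0 0 20 0 0 0 .55;0 0 5 0 0 0 .55;0 0 0 0 0 0 .55;0 0 0 0 0 0 .1;0 0 0 0 0 0 .1;0 0 0 0 0 0 .1'|head -2; python3 -m jog '0 0 0 0 0 0 .1;0 0 0 0 0 0 .1;0 0 0 0 0 0 .1;0 0 -30 0 0 0 .1;0 0 -40 0 0 0 .1;0 0 -45 0 0 0 .1;0 0 -35 0 0 0 .1'|tail -1
python3 - <<'E'
from run1 import *
plan(.508,.391,.165,-1.51)
ims={n:shot(n,n[0]+"28") for n in("top","scene")}
crop(ims["scene"],150,90,380,260,3.4,"s28c")
E
```

```text
time: 49.4
tcp_pos: [0.4397, 0.112, 0.0163]
opening: 0.0241
t 50.1 tcp [0.4392 0.1117 0.1679] jaw -1.51 tilt [0.0014 0.0003] q6 1.76 open 0.0241 F [ 0.2 -0.2 -2.3]
SHIFT mm (present axes) [  85.6 -274.6    3.1] TURN about tool z -0.0 alt 3.141
SHIFT after turn [  85.6 -274.6    3.1]
```

View pics/s28c.png

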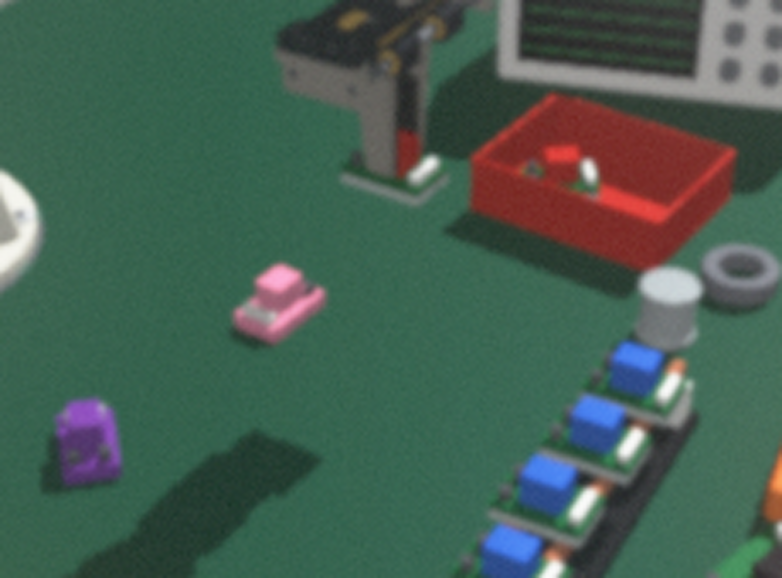

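Run:
```python
from h import *
for p in((298,112),(400,118)): print(pix2("scene",p,0).round(3))
```

```text
[0.272 0.545 0.   ]
[0.568 0.699 0.   ]
```

```bash
python3 -m jog '14 -45 0 0 0 0 .1;14 -46 0 0 0 0 .1;14 -46 0 0 0 0 .1;14 -46 0 0 0 0 .1;14 -46 0 0 0 0 .1;15 -46 0 0 0 0 .1;0 0 0 0 0 0 .1;0 0 0 0 0 0 .1'
python3 - <<'E'
from run1 import *
plan(.508,.391,.025,-1.51)
ims={n:shot(n,n[0]+"29") for n in("top","scene")}
crop(ims["scene"],230,70,400,200,4.5,"s29c")
E
```

```text
time: 51.0
tcp_pos: [0.5063, 0.3916, 0.1634]
ee_rot: [3.138, 0.098, -0.003]
contact_force: [-0.8, -0.1, -1.5]
opening: 0.0241
t 51.0 tcp [0.5063 0.3916 0.1634] jaw -1.508 tilt [-0.0021 -0.0018] q6 2.16 open 0.0241 F [-0.8 -0.1 -1.5]
SHIFT mm (present axes) [  2.    0.5 138.4] TURN about tool z 0.002 alt -3.14
SHIFT after turn [  2.    0.4 138.4]
```

View pics/s29c.png

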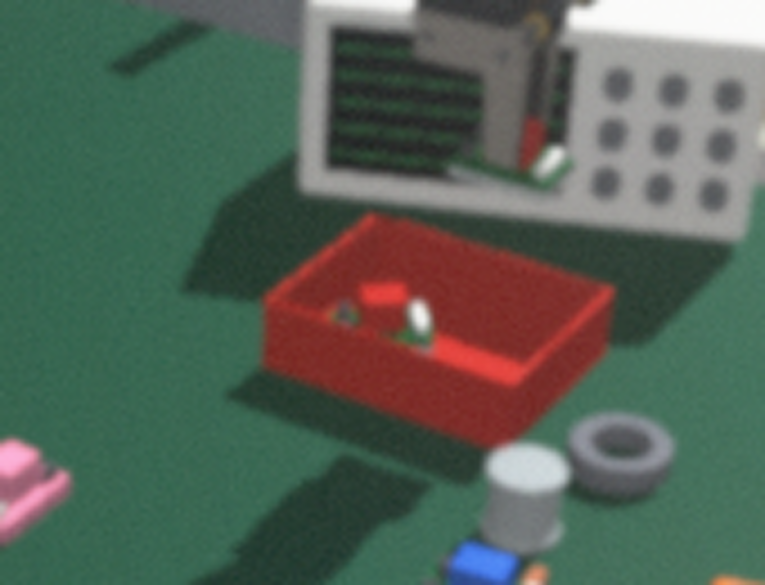

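```bash
python3 -m jog '0 0 40 0 0 0 .1;0 0 40 0 0 0 .1;0 0 35 0 0 0 .1;0 0 20 0 0 0 .1;0 0 0 0 0 0 .1;0 0 0 0 0 0 .45;0 0 0 0 0 0 .45;0 0 0 0 0 0 .45'; python3 -m jog '0 0 -40 0 0 0 .45;0 0 -40 0 0 0 .45;0 0 -40 0 0 0 .45;0 0 -30 0 0 0 .45'|tail -1
python3 - <<'E'
from run1 import *
ims={n:shot(n,n[0]+"30") for n in("top","scene")}
crop(ims["scene"],230,70,400,200,4.5,"s30c")
crop(ims["top"],230,120,380,200,5,"t30c")
for n,h in(("top",.08),("scene",.075)):
  for b in blobs(ims[n],"blue"):
    P=pix2(n,b[0],h)
    if .6<P[0]<.75:
        p,f=fitcap(ims,{n:b[1]},[P[0],P[1],.1],.05)
        d=p[:2]-[.654,.0095];c,s=np.cos(.123),np.sin(.123)
        print(n,p.round(4),round(f,2),"rack frame",np.round([c*d[0]+s*d[1],-s*d[0]+c*d[1],p[2]-.123],4))
plan(.551,-.251,.17,-.05)
E
```

```text
time: 51.9
tcp_pos: [0.5083, 0.3919, 0.0323]
ee_rot: [-3.138, -0.095, -0.004]
contact_force: [-0.4, -0.1, 0.3]
opening: 0.0412
opening: 0.0414
top [ 0.671  -0.0931  0.2121] 0.16 rack frame [ 0.0043 -0.1039  0.0891]
top [ 0.6548 -0.0238  0.2062] 0.16 rack frame [-0.0033 -0.0331  0.0832]
top [0.6504 0.0467 0.165 ] 0.18 rack frame [0.001  0.0374 0.042 ]
top [0.6426 0.1151 0.1319] 0.16 rack frame [0.0016 0.1062 0.0089]
scene [0.6447 0.1148 0.1178] 0.11 rack frame [ 0.0037  0.1057 -0.0052]
scene [0.6526 0.0461 0.1704] 0.1 rack frame [0.0031 0.0365 0.0474]
scene [ 0.6569 -0.0247  0.1539] 0.1 rack frame [-0.0013 -0.0343  0.0309]
scene [ 0.6723 -0.0941  0.1608] 0.09 rack frame [ 0.0055 -0.1051  0.0378]
t 52.4 tcp [0.5097 0.3934 0.1868] jaw -1.51 tilt [0.0078 0.006 ] q6 2.16 open 0.0416 F [-0.1  0.2 -0.1]
SHIFT mm (present axes) [  1.8 645.8  13.3] TURN about tool z -1.46 alt 1.682
SHIFT after turn [-641.6   73.3   13.3]
```

View pics/s30c.png

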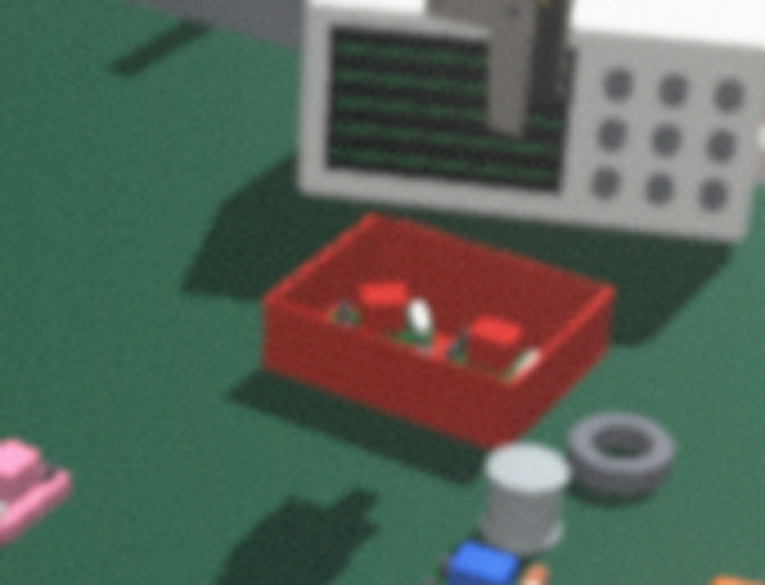

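View pics/t30c.png

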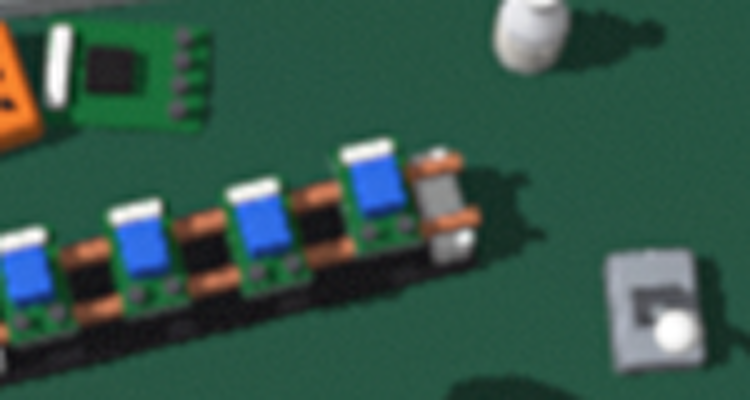

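```bash
python3 -c "
from h import *
plan(.6715,-.0936,.155,1.694)"
```

```text
t 52.4 tcp [0.5097 0.3934 0.1868] jaw -1.51 tilt [0.0078 0.006 ] q6 2.16 open 0.0416 F [-0.1  0.2 -0.1]
SHIFT mm (present axes) [131.6 496.1  30.2] TURN about tool z -0.062 alt 3.079
SHIFT after turn [100.4 503.4  30.2]
```

```bash
python3 -m jog '0 0 0 0 0 -.062 .45;9 45 0 0 0 0 .45;9 45 0 0 0 0 .45;9 45 0 0 0 0 .45;9 45 0 0 0 0 .45;9 45 0 0 0 0 .45;9 45 0 0 0 0 .45;9 45 0 0 0 0 .45'|tail -1; python3 -m jog '9 47 5 0 0 0 .45;9 47 10 0 0 0 .45;9 47 10 0 0 0 .45;9 47 0 0 0 0 .45;0 0 0 0 0 0 .45;0 0 0 0 0 0 .45;0 0 0 0 0 0 .45'
python3 - <<'E'
from run1 import *
plan(.6715,-.0936,.066,1.694)
im=shot("scene","s31");crop(im,200,150,360,300,5,"s31c")
E
```

```text
opening: 0.0415
time: 53.9
tcp_pos: [0.6666, -0.0946, 0.1554]
ee_rot: [-3.135, -0.193, 0.001]
contact_force: [0.4, 0.3, 1.3]
opening: 0.0412
t 53.9 tcp [ 0.6666 -0.0946  0.1554] jaw -1.448 tilt [-0.0004  0.0005] q6 1.3 open 0.0412 F [0.4 0.3 1.3]
SHIFT mm (present axes) [ 5.1 -0.4 89.4] TURN about tool z -0.0 alt 3.142
SHIFT after turn [ 5.1 -0.4 89.4]
```

View pics/s31c.png

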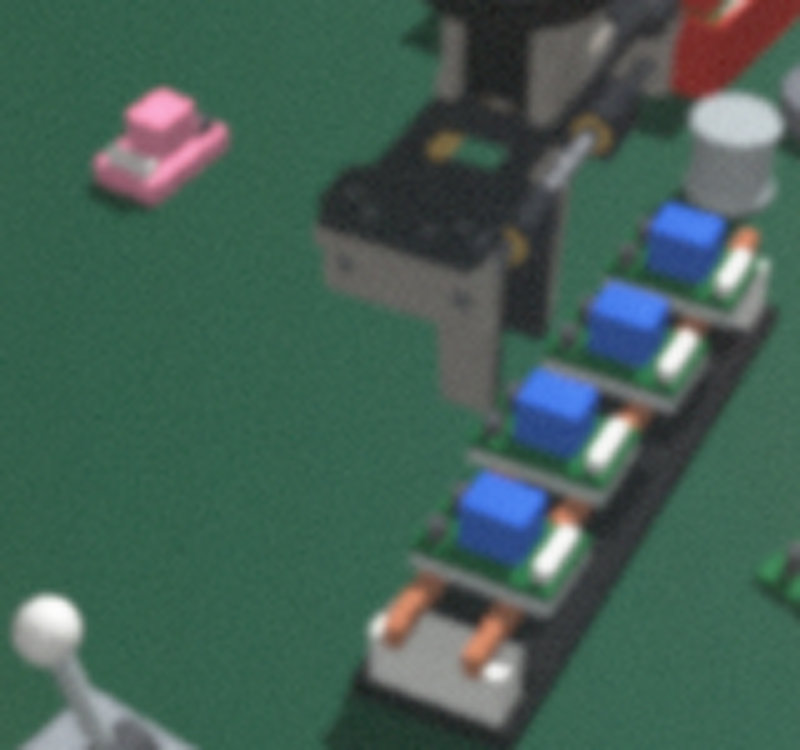

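```bash
python3 -m jog '5 0 30 0 0 0 .45;0 0 30 0 0 0 .45;0 0 22 0 0 0 .45;0 0 6 0 0 0 .45;0 0 0 0 0 0 .45;0 0 0 0 0 0 .1;0 0 0 0 0 0 .1;0 0 0 0 0 0 .1'; python3 -m jog '0 0 0 0 0 0 .1;0 0 0 0 0 0 .1;0 0 -8 0 0 0 .1;-5 0 0 0 0 0 .1;0 0 0 0 0 0 .1;0 0 0 0 0 0 .1;0 0 6 0 0 0 .1;0 0 0 0 0 0 .1'
python3 -c "
from h import *
plan(.6669,-.0947,.067,1.694)"
```

```text
time: 54.75
tcp_pos: [0.6729, -0.095, 0.069]
ee_rot: [3.135, 0.193, 0.003]
contact_force: [0.2, 1.4, 4.4]
opening: 0.0236
time: 55.55
tcp_pos: [0.6672, -0.0957, 0.0689]
ee_rot: [3.136, 0.193, 0.0]
contact_force: [0.6, 0.1, -1.0]
opening: 0.0239
t 55.5 tcp [ 0.6672 -0.0957  0.0689] jaw -1.448 tilt [ 0.0001 -0.0001] q6 1.3 open 0.0239 F [ 0.6  0.1 -1. ]
SHIFT mm (present axes) [-0.1 -1.1  1.9] TURN about tool z -0.001 alt 3.141
SHIFT after turn [-0.1 -1.1  1.9]
```

```bash
python3 -m jog '0 0 2 0 0 0 .1;0 0 0 0 0 0 .1;0 0 0 0 0 0 .1';python3 -m jog '0 0 1 0 0 0 .1;0 0 0 0 0 0 .1;0 0 0 0 0 0 .1'
```

```text
time: 55.85
tcp_pos: [0.6672, -0.0957, 0.0688]
ee_rot: [3.136, 0.193, 0.0]
contact_force: [-5.0, 0.3, 14.4]
opening: 0.0235
time: 56.15
tcp_pos: [0.6672, -0.0957, 0.0688]
ee_rot: [3.135, 0.193, 0.001]
contact_force: [-8.4, 0.8, 22.9]
opening: 0.0237
```

```bash
python3 -m jog '0 0 -3 0 0 0 .1;0 0 0 0 0 0 .45;0 0 0 0 0 0 .45;0 0 0 0 0 0 .45;0 0 -40 0 0 0 .45;0 0 -45 0 0 0 .45;-20 0 -15 0 0 -.15 .5;0 0 0 0 0 -.15 .5'|tail -1;python3 -m jog '0 0 0 0 0 -.15 .5;0 0 0 0 0 -.15 .5;0 0 0 0 0 -.15 .5;0 0 0 0 0 -.15 .5;0 0 0 0 0 -.15 .5;0 0 0 0 0 -.15 .5;0 0 0 0 0 -.15 .5;0 0 0 0 0 -.05 .5'|tail -1
python3 - <<'E'
from run1 import *
plan(.556,-.251,.17,-.05)
ims={n:shot(n,n[0]+"32") for n in("top","scene")}
crop(ims["scene"],180,130,360,310,4,"s32c")
for n,h in(("top",.08),("scene",.075)):
  for b in blobs(ims[n],"blue"):
    P=pix2(n,b[0],h)
    if .6<P[0]<.75:
        p,f=fitcap(ims,{n:b[1]},[P[0],P[1],.1],.05)
        d=p[:2]-[.654,.0095];c,s=np.cos(.123),np.sin(.123)
        print(n,p.round(4),round(f,2),"rack frame",np.round([c*d[0]+s*d[1],-s*d[0]+c*d[1],p[2]-.123],4))
E
```

```text
opening: 0.0458
opening: 0.0461
t 57.8 tcp [ 0.647  -0.0981  0.1689] jaw -0.042 tilt [-0.0007  0.0001] q6 -0.11 open 0.0461 F [ 0.1 -0.8 -0. ]
SHIFT mm (present axes) [-156.7  -84.5   -1.1] TURN about tool z 0.008 alt -3.134
SHIFT after turn [-157.3  -83.3   -1.1]
top [ 0.6545 -0.0178 -0.0983] 0.7 rack frame [-0.0029 -0.0272 -0.2213]
top [0.6504 0.0467 0.165 ] 0.18 rack frame [0.001  0.0374 0.042 ]
top [0.6426 0.1151 0.1319] 0.16 rack frame [0.0016 0.1062 0.0089]
scene [0.646  0.1143 0.2124] 0.12 rack frame [0.0049 0.105  0.0894]
scene [0.6527 0.0461 0.1737] 0.11 rack frame [0.0032 0.0365 0.0507]
scene [ 0.657  -0.0246  0.1806] 0.1 rack frame [-0.0012 -0.0342  0.0576]
scene [ 0.6667 -0.0945  0.1701] 0.1 rack frame [-0.0002 -0.1048  0.0471]
```

View pics/s32c.png

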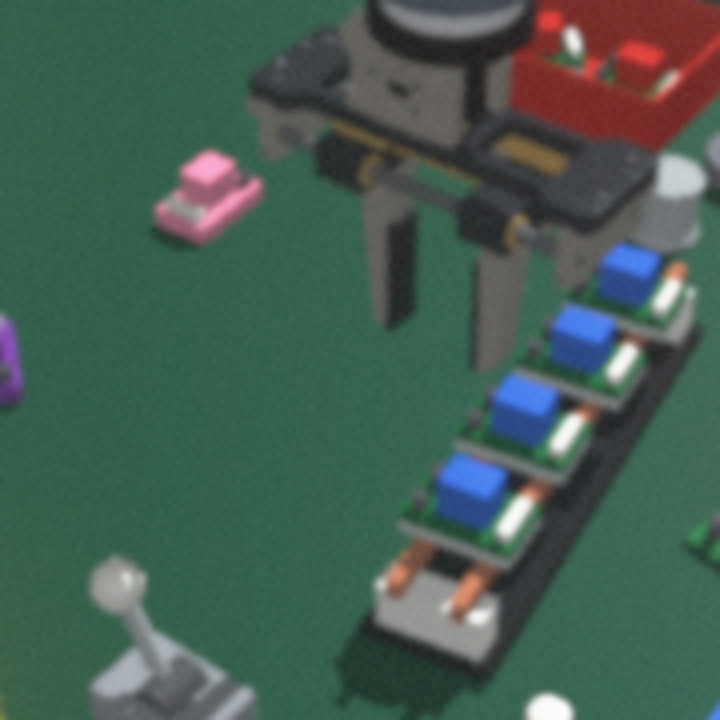

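```bash
python3 -m jog '-39 -19 0 0 0 .008 .5;-39 -20 0 0 0 0 .5;-39 -20 0 0 0 0 .5;-40 -20 0 0 0 0 .5;0 0 0 0 0 0 .5;0 0 0 0 0 0 .5'
python3 - <<'E'
from run1 import *
plan(.561,-.252,.07,-.05)
im=shot("scene","s33");crop(im,160,180,300,320,5,"s33c")
E
```

```text
time: 58.45
tcp_pos: [0.5595, -0.2513, 0.1693]
ee_rot: [-2.287, -2.154, -0.0]
contact_force: [-0.1, 0.3, -0.1]
opening: 0.0461
t 58.5 tcp [ 0.5595 -0.2513  0.1693] jaw -0.06 tilt [0.0001 0.0003] q6 -0.37 open 0.0461 F [-0.1  0.3 -0.1]
SHIFT mm (present axes) [-0.6  1.5 99.3] TURN about tool z -0.01 alt 3.132
SHIFT after turn [-0.6  1.5 99.3]
```

View pics/s33c.png

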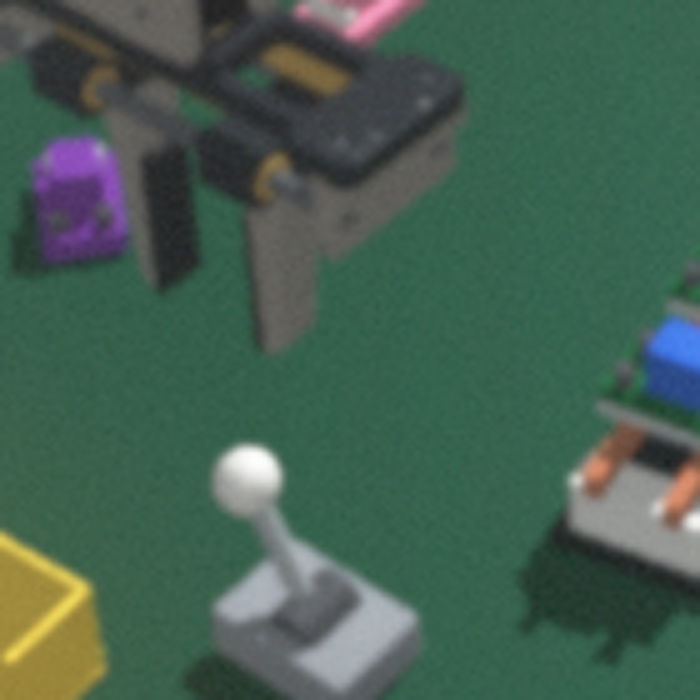

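```bash
python3 -m jog '-1 1 30 0 0 0 .5;0 0 35 0 0 0 .5;0 0 33 0 0 0 .5;0 0 0 0 0 0 .5;0 20 0 0 0 0 .5;0 20 0 0 0 0 .5;0 15 0 0 0 0 .5;0 10 0 0 0 0 .5'; python3 -m jog '0 2 0 0 0 0 .5;0 0 0 0 0 0 .5;0 0 0 0 0 0 .5'; python3 -m jog '0 2 0 0 0 0 .5;0 0 0 0 0 0 .5;0 0 0 0 0 0 .5'; python3 -m jog '0 2 0 0 0 0 .5;0 0 0 0 0 0 .5;0 0 0 0 0 0 .5'
```

```text
time: 59.3
tcp_pos: [0.6277, -0.2545, 0.073]
ee_rot: [2.281, 2.159, 0.001]
contact_force: [-0.7, 0.0, -0.1]
opening: 0.0463
time: 59.6
tcp_pos: [0.6273, -0.2552, 0.0717]
ee_rot: [-2.283, -2.158, 0.0]
contact_force: [0.8, -0.8, -1.3]
opening: 0.0461
time: 59.9
tcp_pos: [0.6295, -0.2556, 0.0715]
ee_rot: [-2.283, -2.158, 0.0]
contact_force: [-0.8, 0.3, 0.1]
opening: 0.0459
time: 60.2
tcp_pos: [0.6316, -0.2557, 0.0713]
ee_rot: [-2.283, -2.158, 0.0]
contact_force: [-0.5, 0.5, -0.0]
opening: 0.0459
```

```bash
python3 -m jog '0 2 0 0 0 0 .5;0 0 0 0 0 0 .5;0 0 0 0 0 0 .5'; python3 -m jog '0 2 0 0 0 0 .5;0 0 0 0 0 0 .5;0 0 0 0 0 0 .5'; python3 -m jog '0 1 0 0 0 0 .5;0 0 0 0 0 0 .5;0 0 0 0 0 0 .5'
```

```text
time: 60.5
tcp_pos: [0.6337, -0.2557, 0.0713]
ee_rot: [-2.283, -2.158, 0.0]
contact_force: [-1.9, -0.1, -0.9]
opening: 0.0458
time: 60.8
tcp_pos: [0.634, -0.2557, 0.071]
ee_rot: [-2.281, -2.156, 0.003]
contact_force: [-6.3, -0.7, 3.2]
opening: 0.0458
time: 61.1
tcp_pos: [0.6341, -0.2557, 0.071]
ee_rot: [-2.279, -2.156, 0.005]
contact_force: [-9.5, 0.2, 3.4]
opening: 0.0465
```

At the stop. Back off, lift, then move away sideways for a clear view.

```bash
python3 -m jog '0 -8 0 0 0 0 .5;0 -6 0 0 0 0 .55;0 0 -40 0 0 0 .55;0 0 -45 0 0 0 .55;0 0 -45 0 0 0 .55;0 -40 -20 0 0 0 .55;0 -45 -20 0 0 0 .55;0 -45 0 0 0 0 .55'; python3 -m jog '-20 -40 0 0 0 0 .55;-30 -35 0 0 0 0 .55;-30 -35 0 0 0 0 .55;0 0 0 0 0 0 .55;0 0 0 0 0 0 .55'|head -2
python3 - <<'E'
from run1 import *
ims={n:shot(n,n[0]+"34") for n in("top","scene")}
for n,h in(("top",.08),("scene",.075)):
  for b in blobs(ims[n],"blue"):
    P=pix2(n,b[0],h)
    if .6<P[0]<.75:
        p,f=fitcap(ims,{n:b[1]},[P[0],P[1],.1],.05)
        d=p[:2]-[.654,.0095];c,s=np.cos(.123),np.sin(.123)
        print(n,p.round(4),round(f,2),"rack frame",np.round([c*d[0]+s*d[1],-s*d[0]+c*d[1],p[2]-.123],4))
for n in("top","scene"):
    for d in place_of(n,"isolator_tip")[:2]:
        uv=np.array(d["xy"])*[560,420]; print(n,round(d["conf"],2),uv.round(1),pix2(n,uv,.079).round(4))
E
```

```text
time: 61.9
tcp_pos: [0.4932, -0.2483, 0.2444]
ee_rot: [2.278, 2.155, 0.003]
contact_force: [0.0, -0.8, 1.1]
opening: 0.0507
time: 62.4
tcp_pos: [0.3783, -0.3222, 0.2419]
top [ 0.6648 -0.0943  0.1461] 0.16 rack frame [-0.002  -0.1043  0.0231]
top [ 0.6548 -0.0238  0.2062] 0.16 rack frame [-0.0033 -0.0331  0.0832]
top [0.6501 0.0466 0.2086] 0.17 rack frame [0.0007 0.0373 0.0856]
top [0.6422 0.115  0.1021] 0.18 rack frame [ 0.0012  0.1061 -0.0209]
scene [0.6445 0.1147 0.0871] 0.11 rack frame [ 0.0035  0.1055 -0.0359]
scene [0.653  0.046  0.2135] 0.11 rack frame [0.0035 0.0364 0.0905]
scene [ 0.6569 -0.0248  0.1898] 0.11 rack frame [-0.0013 -0.0344  0.0668]
scene [ 0.6667 -0.0946  0.1726] 0.08 rack frame [-1.000e-04 -1.049e-01  4.960e-02]
top 0.66 [363.  162.8] [ 0.6298 -0.2565  0.079 ]
scene 0.44 [231.9 290.3] [ 0.6224 -0.257   0.079 ]
```

View pics/s34.png

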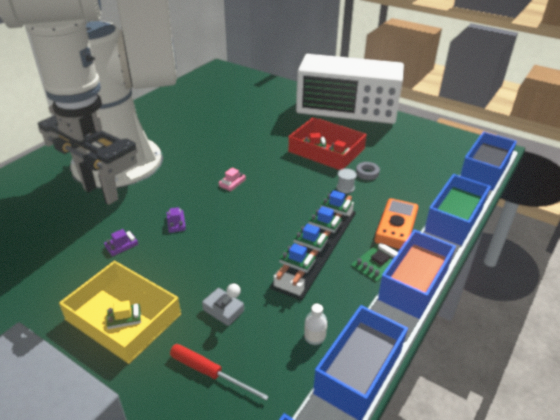

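View pics/t34.png

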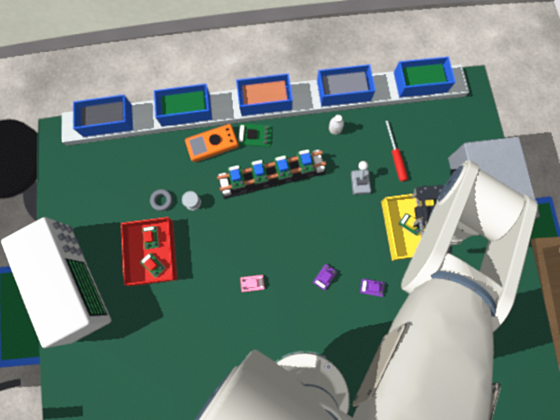

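```bash
python3 -c "
from rig import *
print(state()['contact_force'].round(1)); print(sign_off())"
```

```text
[ 0.2 -0.5  0.5]
the job is handed in; nothing more can be done
None
```

The job is done and handed in after about 62 s of the 210 s allowed; `sign_off()` gave no verdict.

- **Sequence:** I switched the rack off, pushing the lever until it met its end stop. I then laid all four blue modules across the rails, put the yellow module in the yellow bin and both red ones in the red bin. Last, I switched the rack on, again against the stop.
- **Knocked module:** During the run one red module was knocked into a blue one. I measured both again before picking them up.
- **Correction:** The first blue module lay about 5 mm off the midline, so I gripped it again and centred it.

Last checks, from both cameras:
- **Blue modules:** They lie within about 4 mm of the midline and 106 mm of the rack's middle. The skew reads at most 0.09 rad. All are inside the limits of 9 mm, 150 mm and 0.2 rad.
- **Camera agreement:** The two cameras differ by 1 to 3 mm across the midline and by up to 0.06 rad in skew. I put that down to picture noise.
- **Lever:** The ball is back where it was at the start, when the rack was on. The top camera puts it about 7 mm further from the robot than the scene camera does; the force at the stop settles that it is fully on.
- **Bins and bystanders:** The pictures show the yellow and two red modules in their bins. I compared the bystanders and look-alikes by eye only, and they look unmoved.
- **Robot:** It stood clear of everything, with contact force near zero.

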